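# Sand the carver's frame slats

### The job

Take the slats that are in the crate and lay them in the sanding jig in number order, each flat in the pocket with the same number of dots and let go before the next. Then, again in number order, rub each slat in its pocket with the sanding block: one slow stroke of about three seconds, the pad flat, from the slat's dotted end to its plain end, the foam pressed in part-way with light steady pressure all along. At the end all slats lie flat and side by side on the floor of the green tray and the sanding block stands upright in the middle of its cork rest; leave the glue, mallet and mug where they are.

Things in the scene. Friction and masses are not known exactly. Their poses are not given: they have to be found in the camera images.
- slat1: Pale wooden slat with one black inlaid dot on top at one end (centred at x -52 mm): 130 mm long (its x), 40 mm wide (its y), 22 mm thick, 75 g. Origin: centre of its underside; z up. It starts flat in the crate; some slats may be absent (None).
- slat2: Reddish-brown wooden slat with two black inlaid dots on top at one end (centred at x -52 mm): 130 mm long (its x), 40 mm wide (its y), 22 mm thick, 75 g. Origin: centre of its underside; z up. It starts flat in the crate; some slats may be absent (None).
- slat3: Dark brown wooden slat with three white inlaid dots on top at one end (centred at x -52 mm): 130 mm long (its x), 40 mm wide (its y), 22 mm thick, 75 g. Origin: centre of its underside; z up. It starts flat in the crate; some slats may be absent (None).
- pocket1 (a point): Centre of the floor of pocket 1 of the jig, marked by one black dot on the jig's near end; x along the pocket away from the robot, z up. The pocket is 135 mm long (x), 45 mm wide (y) and 8 mm deep, so a slat in it has 2.5 mm of play all round, either way round, and stands 14 mm proud.
- pocket2 (a point): Centre of the floor of pocket 2 of the jig, marked by two black dots on the jig's near end; x along the pocket away from the robot, z up. The pocket is 135 mm long (x), 45 mm wide (y) and 8 mm deep, so a slat in it has 2.5 mm of play all round, either way round, and stands 14 mm proud.
- pocket3 (a point): Centre of the floor of pocket 3 of the jig, marked by three black dots on the jig's near end; x along the pocket away from the robot, z up. The pocket is 135 mm long (x), 45 mm wide (y) and 8 mm deep, so a slat in it has 2.5 mm of play all round, either way round, and stands 14 mm proud.
- jig: Fixed plywood sanding jig, pockets lined dark grey, 180 mm (x) by 235 mm (y) by 20 mm high, with three open pockets side by side, centres 75 mm apart along y: one dot at y +75 mm, two dots in the middle, three dots at y -75 mm. Origin: centre of its underside; x points away from the robot, z up.
- crate: Fixed grey crate, open on top, 190 mm (x) by 240 mm (y), walls 6 mm thick and 30 mm high, floor 6 mm thick; the raw slats lie in it side by side, roughly along its x. Origin: centre of its underside. Crate and tray may stand on either side of the jig.
- tray: Fixed green plastic tray for finished slats, the same size as the crate (190 by 240 mm outside, walls 6 mm thick and 30 mm high, floor 6 mm thick), empty at the start. Origin: centre of its underside; three slats fit side by side along its x, 72 mm apart along its y.
- rest: Fixed cork square, 110 by 110 by 4 mm: the sander's resting place. Origin: centre of its underside.
- sander: Sanding block, 200 g: blue body 64 (x) by 46 mm (y), black grip on top 56 mm long (x), 24 mm wide (y), 34 to 72 mm above the origin; below, on yellow foam, a red flat pad 64 by 46 mm, 10 mm thick, that springs up to 10 mm into the block. Origin: centre of the pad's underside with the foam relaxed (it sinks under 1 mm by its own weight); x along the grip, z up.
- pad (a joint): How far the sander's pad is pushed in against its foam, m: 0 relaxed, 0.010 fully in. The foam gives 1.35 N at the first movement and 0.9 N more per mm (5 mm: about 6 N), then it is hard.
- glue: White glue bottle, 56 mm across, 150 mm high, standing beside the jig. Origin: centre of its base. Bystander.
- mallet: Wooden mallet lying down: pale head 65 mm (x) by 110 mm (y), 60 mm high, dark handle 26 mm thick along +x for 170 mm. Origin: centre of the head's underside. Bystander.
- mug: Blue ceramic mug, 76 mm across, 90 mm high. Origin: centre of its base. Bystander.
Not all that is in view belongs to the job. Of the things that look like the slat3, the middle-sized one is meant.

How it is judged:
On the way, in this order (a step that is already met when the one before it is completed fails the run):
1. slat 1 lies flat in pocket 1, let go (horizontal distance between slat1 and pocket1 below 0.009 m and z of slat1 in the frame of pocket1 below 0.004 m and angle between slat1's own z axis and vertical below 0.1 rad and contact force between the fingers and slat1 below 0.3 N), for 0.2 s.
2. slat 2 lies flat in pocket 2, let go (horizontal distance between slat2 and pocket2 below 0.009 m and z of slat2 in the frame of pocket2 below 0.004 m and angle between slat2's own z axis and vertical below 0.1 rad and contact force between the fingers and slat2 below 0.3 N), for 0.2 s.
3. slat 3 lies flat in pocket 3, let go (horizontal distance between slat3 and pocket3 below 0.009 m and z of slat3 in the frame of pocket3 below 0.004 m and angle between slat3's own z axis and vertical below 0.1 rad and contact force between the fingers and slat3 below 0.3 N), for 0.2 s.
4. the flat sander rubs the dotted half of slat 1, in its pocket, with 2.5 to 20 N (contact force between sander and slat1 between 2.5 and 20 N and x of sander in the frame of slat1 between -0.06 and -0.012 m and angle between the z axis of sander and the z axis of slat1, either way round below 0.12 rad and horizontal distance between slat1 and pocket1 below 0.009 m and z of slat1 in the frame of pocket1 below 0.004 m), for 0.4 s.
5. the flat sander rubs the plain half of slat 1, in its pocket, with 2.5 to 20 N (contact force between sander and slat1 between 2.5 and 20 N and x of sander in the frame of slat1 between 0.012 and 0.06 m and angle between the z axis of sander and the z axis of slat1, either way round below 0.12 rad and horizontal distance between slat1 and pocket1 below 0.009 m and z of slat1 in the frame of pocket1 below 0.004 m), for 0.4 s.
6. the flat sander rubs the dotted half of slat 2, in its pocket, with 2.5 to 20 N (contact force between sander and slat2 between 2.5 and 20 N and x of sander in the frame of slat2 between -0.06 and -0.012 m and angle between the z axis of sander and the z axis of slat2, either way round below 0.12 rad and horizontal distance between slat2 and pocket2 below 0.009 m and z of slat2 in the frame of pocket2 below 0.004 m), for 0.4 s.
7. the flat sander rubs the plain half of slat 2, in its pocket, with 2.5 to 20 N (contact force between sander and slat2 between 2.5 and 20 N and x of sander in the frame of slat2 between 0.012 and 0.06 m and angle between the z axis of sander and the z axis of slat2, either way round below 0.12 rad and horizontal distance between slat2 and pocket2 below 0.009 m and z of slat2 in the frame of pocket2 below 0.004 m), for 0.4 s.
8. the flat sander rubs the dotted half of slat 3, in its pocket, with 2.5 to 20 N (contact force between sander and slat3 between 2.5 and 20 N and x of sander in the frame of slat3 between -0.06 and -0.012 m and angle between the z axis of sander and the z axis of slat3, either way round below 0.12 rad and horizontal distance between slat3 and pocket3 below 0.009 m and z of slat3 in the frame of pocket3 below 0.004 m), for 0.4 s.
9. the flat sander rubs the plain half of slat 3, in its pocket, with 2.5 to 20 N (contact force between sander and slat3 between 2.5 and 20 N and x of sander in the frame of slat3 between 0.012 and 0.06 m and angle between the z axis of sander and the z axis of slat3, either way round below 0.12 rad and horizontal distance between slat3 and pocket3 below 0.009 m and z of slat3 in the frame of pocket3 below 0.004 m), for 0.4 s.
At the end, for the whole second after the job is handed in: Every present slat lies flat (within 0.12 rad) on the tray's floor, its centre inside the tray and not on another slat, at rest; the sander stands upright (within 0.1 rad) on the cork, within 35 mm of its middle, at rest (x of slat1 in the frame of tray between -0.09 and 0.09 m and y of slat1 in the frame of tray between -0.112 and 0.112 m and height (world z) of each of slat1, slat2, slat3 below 0.014 m and angle between each of slat1, slat2, slat3's own z axis and vertical below 0.12 rad and linear speed of each of slat1, slat2, slat3, sander below 0.02 m/s and x of slat2 in the frame of tray between -0.09 and 0.09 m and y of slat2 in the frame of tray between -0.112 and 0.112 m and x of slat3 in the frame of tray between -0.09 and 0.09 m and y of slat3 in the frame of tray between -0.112 and 0.112 m and horizontal distance between sander and rest below 0.035 m and height (world z) of sander below 0.012 m and angle between sander's own z axis and vertical below 0.1 rad); the robot touches nothing.
It fails at once if the glue is moved more than 30 mm (distance of glue from where it was at the start of the episode above 0.03 m).
It fails at once if the mallet is moved more than 30 mm (distance of mallet from where it was at the start of the episode above 0.03 m).
It fails at once if the mug is moved more than 30 mm (distance of mug from where it was at the start of the episode above 0.03 m).
Of slat1, slat2, slat3 only 2 to 3 are there at a start; the rules pass over those that are not, and their reading is None.
At some moment in a run one of slat1, slat2, slat3 may be knocked a few centimetres aside while the robot is not near it.
Once in a run the grip may slacken for a moment while it holds something.
It also fails if it takes over 210 s, if anything falls off the work surface, if the arm or the gripper's body presses on something with over 40 N, if the wrist force passes 120 N, or if a joint passes its speed limit or range.

### The arm

A 7-joint arm with a two-finger parallel gripper is mounted at the origin on the work surface. World frame = base frame: x ahead of the robot, y to its left, z up, the work surface at z = 0. Lengths are in m, angles in rad, forces in N, time in s.
With the tool pointing down it reaches from about 0.4 to 0.9 m from the base axis. Payload 5.6 kg.
Tool frame: the origin (TCP) lies on the centre line of the jaws, within the pads' length; the fingertips stand 19 mm ahead of it and the grasp point (between the pads) is the TCP (nose_length is the distance from the TCP to the fingertips, in m); z points along the fingers, y is the line along which they close (so a half turn about z gives the same grasp; the last joint's range is limited). The gripper opens to 92 mm and grips with 3 to 60 N. Pads are 20 mm wide; open, the fingers measure 128 mm over their backs; the gripper's body (75 mm by 189 mm) begins 69 mm behind the grasp point.
Start: joints at [1.291, 0.468, -0.012, 1.603, 0.006, 1.071, -0.056], TCP at [0.152, -0.632, 0.234] pointing down, gripper open.
Joint ranges: [-2.53, 2.53], [-0.31, 2.02], [-1.57, 1.55], [0.28, 2.44], [-1.29, 4.43], [0.15, 1.84], [-2.92, 2.92]. Speed limits (rad/s): [2.57, 2.57, 3.14, 3.14, 3.14, 3.14, 3.14].

### API

Orientations are given as a unit quaternion [w, x, y, z].
In Python, from cell import * gives the robot as it stands.
- The arm moves only by the tool send_rows, never from a script. Its argument "increments" is a list of rows, each a list of 2 entries, a list of its own where there are three numbers: the shift along the tool's x, y, z normalised to -1 to 1, where 1 is 0.2 m, then the turn, a rotation vector about the tool's x, y, z normalised to -1 to 1, where 1 is 360 degrees. In form: [[[dx, dy, dz], [rx, ry, rz]], ...]. A call has 1 to 20 rows; each row is the pose to reach, as a shift and turn from the pose commanded when the call began, along the tool's axes at that moment, turning the shorter way round; what a row does not reach only later rows make up. A row lasts 1/10 s, in which the tool goes at most 50 mm and 8.59 degrees, less where a joint would pass 70% of its speed; a pose out of reach is approached as far as the arm can. A call with a number of a shift or a turn outside -1 to 1 is refused whole. A call with a gripper value outside its range is refused whole. "claw" is the finger opening in mm, from 0 to 91.9, set as the call begins (left out, the last holds). The fingers move at their own pace and stop on an object; "grip_force" is the grip in N (left out, the last holds). Time passes only in rows, so rows that repeat a pose let the fingers close. It gives the time, the measured TCP pose, the force, the opening and the grip force at its end, in the units of the state.
- state(): the state, without advancing time (a new reading comes with each control period).
- snapshot(name): name is "scene" or "top" or "wrist"; returns a dict with "img" (384x512x3 uint8, red, green, blue), "mtx" (3x3 intrinsics, pixels), "dist" ([k1, k2, p1, p2, k3] as OpenCV has them; the pictures are not rectified), "eye" and "rotation" of the camera in the world. Camera axes: x right, y up, looking along -z (the intrinsics and any distortion apply to the point x, -y, -z); pixel columns grow to the right and rows downward; lengths in m; the calibration is good to about 2 mm. A picture is of the moment at which its call begins. There is no depth.
- hand_in(): hands the job in; it is judged then, once.
The state is a dict: "clock": time; "joint_positions": joint angles; "qd": joint speeds; "effort": joint torques, N m; "tool_pos": TCP position; "tcp_rot": TCP orientation; "force": force on the tool from outside, world axes, zero at the start; "moment": the same for the moment, N m; "gripper_width": finger opening in m; "grip_force": force on a finger pad.
Only numpy, scipy, OpenCV 4.12 (cv2) and the standard library are available. Lean on these libraries where they do the work, as an engineer would, in place of code of your own. Each camera call takes 0.05 s, during which the arm holds its last target. There are 200 camera calls.

## Working session

There is one attempt and no reset: what is moved stays moved. The work goes in short steps, Python scripts to look and compute and a tool call to move; the robot and the scene stay as the last step left them, time stands still between calls to the robot, and variables do not carry over. Pictures are saved under pics/ and viewed, at most 14 in all, crops included, and the job is handed in when it is done.

Besides the shell and the picture viewer there is one more tool, called as name([rows], argument=value, ...), one row to a line, values as JSON. send_rows: Moves the arm, as the interface text tells. Its arguments: {"type":"object","properties":{"increments":{"type":"array","items":{"type":"array"}},"claw":{"type":"number"},"grip_force":{"type":"number"}},"required":["increments"]}

```bash
ls; mkdir -p pics; python3 - <<'E'
from cell import *
import cv2,numpy as np,pickle
s=state();print({k:np.round(v,3) for k,v in s.items()})
d={}
for n in("scene","top"):
    c=snapshot(n);d[n]=c;cv2.imwrite(f"pics/{n}0.png",cv2.resize(c["img"][:,:,::-1],None,fx=1.5,fy=1.5,interpolation=cv2.INTER_CUBIC))
    print(n,c["mtx"],c["dist"],c["eye"],c["rotation"])
pickle.dump(d,open("s0.pkl","wb"))
E
```

```text
pics
{'clock': np.float64(0.0), 'joint_positions': array([ 1.291,  0.468, -0.012,  1.604,  0.006,  1.071, -0.056]), 'qd': array([-0.001,  0.001, -0.001,  0.   , -0.   ,  0.   ,  0.001]), 'effort': array([-1.0000e-03, -5.2058e+01, -1.3000e-02, -2.4375e+01, -5.7000e-02,
        1.7000e-02,  0.0000e+00]), 'tool_pos': array([ 0.152, -0.631,  0.233]), 'tcp_rot': array([-0.001,  0.993,  0.118, -0.   ]), 'force': array([-0.013, -0.242,  0.145]), 'moment': array([ 0.004, -0.041, -0.068]), 'grip_force': np.float64(0.0), 'gripper_width': np.float64(0.092)}
scene [[462.26001084   0.         251.15827657]
 [  0.         462.26001084 194.04667934]
 [  0.           0.           1.        ]] [-0.0362398  0.         0.         0.         0.       ] [1.02707102 0.69526387 1.29312759] [0.2851506  0.09289717 0.31065389 0.90197196]
top [[448.00951913   0.         252.33149053]
 [  0.         448.00951913 202.30940831]
 [  0.           0.           1.        ]] [-0.09569865  0.          0.          0.          0.        ] [ 0.4384072  -0.09128595  1.36573494] [ 0.70979253  0.02259199 -0.01433265 -0.7039025 ]
```

View pics/top0.png

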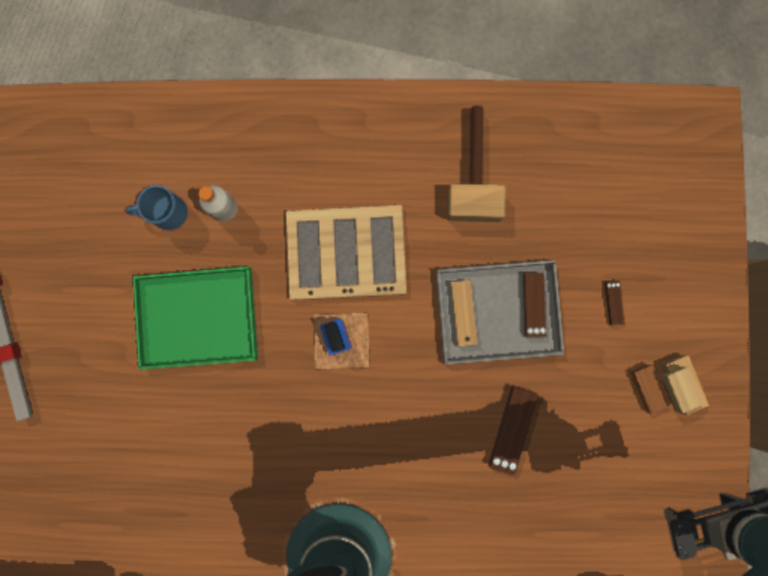

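View pics/scene0.png

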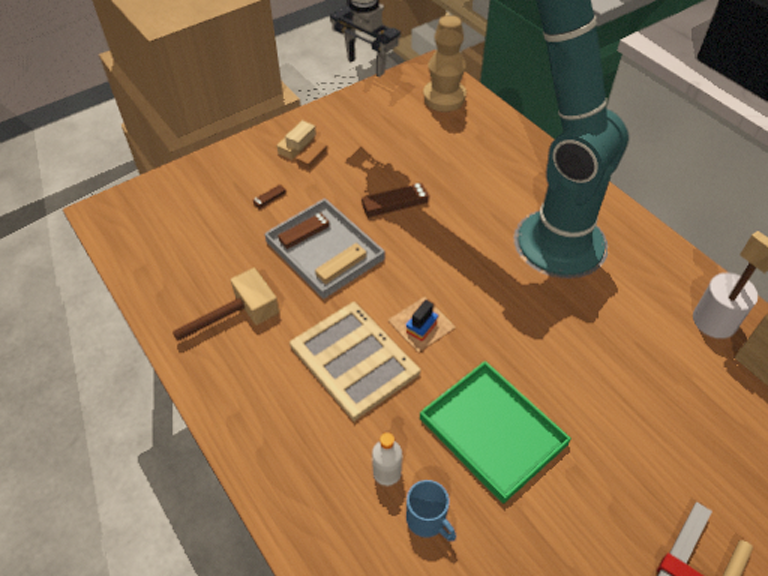

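Top picture (1.5x px) shows slat1 at (463,312), slat3 at (535,303), the jig at (346,252), the tray at (195,317), and the sander at (336,337) on its cork at (341,341). Slat2 is absent. Decoys lie outside the crate: the small one at (613,303) and the large one at (515,430). The scene view confirms this.

```bash
cat > h.py <<'E'
import numpy as np,cv2,pickle
from scipy.spatial.transform import Rotation as R
def rot(q): return R.from_quat(np.asarray(q)[[1,2,3,0]])
def ray(c,uv):
    p=cv2.undistortPoints(np.array(uv,float).reshape(-1,1,2),c["mtx"],np.array(c["dist"])).reshape(-1,2)
    d=np.c_[p[:,0],-p[:,1],-np.ones(len(p))]
    return rot(c["rotation"]).apply(d)
def onz(c,uv,z):
    d=ray(c,uv);e=np.array(c["eye"]);return e+d*((z-e[2])/d[:,2])[:,None]
def tri(ca,ua,cb,ub):
    a,b=ray(ca,ua),ray(cb,ub);ea,eb=np.array(ca["eye"]),np.array(cb["eye"]);o=[]
    for u,v in zip(a,b):
        s=np.linalg.lstsq(np.c_[u,-v],eb-ea,rcond=None)[0];p,q=ea+u*s[0],eb+v*s[1]
        o.append([*(p+q)/2,np.linalg.norm(p-q)])
    return np.array(o)
def proj(c,P):
    v=rot(c["rotation"]).inv().apply(np.atleast_2d(P)-np.array(c["eye"]))*[1,-1,-1]
    return cv2.projectPoints(v,np.zeros(3),np.zeros(3),c["mtx"],np.array(c["dist"]))[0].reshape(-1,2)
def down(yaw): # tool x at yaw from world x, pointing down
    return R.from_euler('z',yaw)*R.from_euler('x',np.pi)
def plan(xyz,yaw=0,s=None):
    "shift/turn (units of the rows) from the present pose to xyz, pointing down at yaw"
    from cell import state
    s=s or state();q=rot(s["tcp_rot"])
    d=q.inv().apply(np.array(xyz)-s["tool_pos"])/.2
    r=(q.inv()*down(yaw)).as_rotvec()/(2*np.pi)
    print("pos",np.round(s["tool_pos"],4),"yaw",round(float(np.arctan2(*q.apply([1,0,0])[[1,0]])),4),"-> shift",np.round(d,4),"turn",np.round(r,4),"F",np.round(s["force"],1),"w",round(float(s["gripper_width"]),4),"t",round(float(s["clock"]),2))
def snap(n,name=None,f=1.5):
    from cell import snapshot
    c=snapshot(n)
    if name: cv2.imwrite(f"pics/{name}.png",cv2.resize(c["img"][:,:,::-1],None,fx=f,fy=f,interpolation=cv2.INTER_CUBIC));pickle.dump(c,open(name+".pkl","wb"))
    return c
E
python3 - <<'E'
from h import *
d=pickle.load(open("s0.pkl","rb"));t=d["top"];s=d["scene"]
def g(n,uv,z):print(n,np.round(onz(t,np.array(uv)/1.5,z),3).tolist())
g("slat1",[(452,281),(468,281),(478,343),(460,345)],.028)
g("slat3",[(525,273),(544,272),(546,334),(525,336)],.028)
g("crate",[(437,270),(553,262),(563,354),(445,362)],.03)
g("tray",[(133,276),(250,267),(257,359),(139,368)],.03)
g("jig",[(287,211),(402,206),(406,293),(289,298)],.02)
g("rest",[(314,316),(369,314),(369,369),(315,367)],.004)
g("sander",[(328,322),(340,349)],.072)
g("glue/mug",[(207,193),(160,207)],.12)
# triangulated: tray corners, jig corners, slat corners
ta=np.array([(133,276),(250,267),(287,211),(289,298),(452,281),(478,343),(546,334)])/1.5
sa=np.array([(505,496),(420,415),(356,416),(418,372),(317,265),(366,248),(327,216)])/1.5
print(np.round(tri(t,ta,s,sa),3))
plan([.33,-.43,.3])
E
```

```text
slat1 [[0.554, -0.222, 0.028], [0.555, -0.254, 0.028], [0.431, -0.274, 0.028], [0.427, -0.238, 0.028]]
slat3 [[0.572, -0.368, 0.028], [0.574, -0.407, 0.028], [0.45, -0.41, 0.028], [0.446, -0.368, 0.028]]
crate [[0.576, -0.192, 0.03], [0.594, -0.425, 0.03], [0.41, -0.444, 0.03], [0.393, -0.208, 0.03]]
tray [[0.56, 0.424, 0.03], [0.579, 0.183, 0.03], [0.395, 0.166, 0.03], [0.374, 0.406, 0.03]]
jig [[0.695, 0.112, 0.02], [0.707, -0.121, 0.02], [0.53, -0.13, 0.02], [0.518, 0.105, 0.02]]
rest [[0.483, 0.056, 0.004], [0.488, -0.056, 0.004], [0.377, -0.057, 0.004], [0.38, 0.052, 0.004]]
sander [[0.469, 0.021, 0.072], [0.418, -0.003, 0.072]]
glue/mug [[0.71, 0.25, 0.12], [0.684, 0.341, 0.12]]
[[ 0.559  0.423  0.032  0.001]
 [ 0.581  0.188  0.012  0.002]
 [ 0.693  0.115  0.018  0.007]
 [ 0.52   0.105  0.013  0.004]
 [ 0.557 -0.222  0.076  0.018]
 [ 0.42  -0.268  0.005  0.029]
 [ 0.442 -0.406  0.015  0.022]]
pos [ 0.1523 -0.6314  0.2328] yaw 0.2367 -> shift [ 1.0999 -0.7712 -0.3352] turn [-0.0002  0.      0.0377] F [ 0.8 -0.1  0.6] w 0.092 t 0.1
```

send_rows([
  [[0.2, -0.15, -0.07], [0, 0, 0.008]],
  [[0.4, -0.3, -0.14], [0, 0, 0.016]],
  [[0.6, -0.45, -0.21], [0, 0, 0.024]],
  [[0.8, -0.6, -0.28], [0, 0, 0.032]],
  [[1, -0.77, -0.335], [0, 0, 0.0377]],
  [[1, -0.77, -0.335], [0, 0, 0.0377]],
  [[1, -0.77, -0.335], [0, 0, 0.0377]],
])

```text
clock: 0.8
tool_pos: [0.3123, -0.4338, 0.3011]
tcp_rot: [0.0, 1.0, 0.002, 0.0]
force: [0.3, -0.2, -0.3]
gripper_width: 0.0923
grip_force: 0.0
```

```bash
python3 -c "
from h import *
plan([.44,-.32,.3]);c=snap('wrist','w0');print(c['eye'],c['mtx'],rot(c['rotation']).as_matrix().round(2),onz(c,[(0,0),(511,0),(511,383),(0,383)],.02).round(3))"
```

```text
pos [ 0.3123 -0.4338  0.3011] yaw 0.0046 -> shift [ 0.641  -0.5661  0.0055] turn [ 0.0001 -0.0001  0.0007] F [ 0.3 -0.2 -0.3] w 0.0923 t 0.8
[ 0.38580415 -0.4337007   0.45093704] [[312.22973347   0.         251.96676678]
 [  0.         312.22973347 187.28089584]
 [  0.           0.           1.        ]] [[ 0.01  0.97  0.26]
 [-1.    0.01  0.  ]
 [ 0.   -0.26  0.97]] [[ 0.523 -0.101  0.02 ]
 [ 0.528 -0.777  0.02 ]
 [-0.119 -0.936  0.02 ]
 [-0.122  0.045  0.02 ]]
```

send_rows([
  [[0.2, -0.18, 0.15], [0, 0, 0]],
  [[0.4, -0.36, 0.3], [0, 0, 0]],
  [[0.6, -0.54, 0.45], [0, 0, 0]],
  [[0.8, -0.7, 0.6], [0, 0, 0]],
  [[0.92, -0.85, 0.75], [0, 0, 0]],
  [[0.92, -0.85, 0.75], [0, 0, 0]],
  [[0.92, -0.85, 0.75], [0, 0, 0]],
])

```text
clock: 1.55
tool_pos: [0.495, -0.2619, 0.1461]
tcp_rot: [-0.002, 1.0, 0.002, -0.003]
force: [-0.5, 0.1, -0.3]
gripper_width: 0.0921
grip_force: 0.0
```

```bash
python3 -c "
from h import *
plan([.5,-.36,.15]);c=snap('wrist','w1')"
```

```text
pos [ 0.495  -0.2619  0.1461] yaw 0.0046 -> shift [ 0.0227  0.4906 -0.022 ] turn [-0.0008  0.0009  0.0007] F [-0.5  0.1 -0.3] w 0.0921 t 1.55
```

send_rows([
  [[0, 0.2, 0], [0, 0, 0]],
  [[0, 0.4, 0], [0, 0, 0]],
  [[0, 0.5, 0], [0, 0, 0]],
  [[0, 0.5, 0], [0, 0, 0]],
  [[0, 0.5, 0], [0, 0, 0]],
])

```text
clock: 2.1
tool_pos: [0.4937, -0.3658, 0.1504]
tcp_rot: [-0.0, 1.0, -0.001, -0.0]
force: [-0.2, 0.7, -0.1]
gripper_width: 0.0918
grip_force: 0.0
```

```bash
python3 -c "
from h import *
plan([.5,-.36,.15]);c=snap('wrist','w2');a=cv2.imread('pics/w1.png');b=cv2.imread('pics/w2.png');cv2.imwrite('pics/w12.png',cv2.resize(np.hstack([a[:,:],b]),(800,300)))"
```

```text
pos [ 0.4937 -0.3658  0.1504] yaw -0.0024 -> shift [ 0.0313 -0.0293  0.0018] turn [-0.0001  0.0001 -0.0004] F [-0.2  0.7 -0.1] w 0.0918 t 2.1
```

View pics/w12.png

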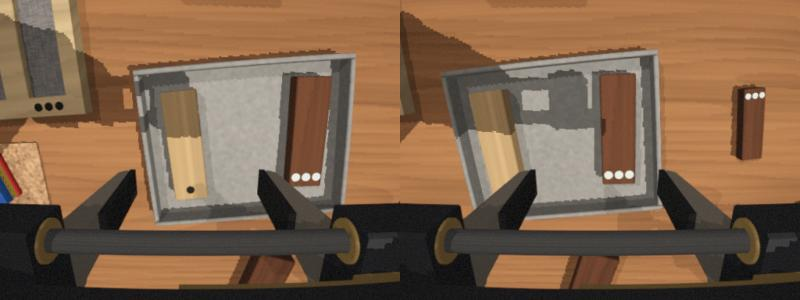

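The wrist pair (0.78x px) shows slat1 in the left half at (183,145) with its dot at (190,190). slat3 is at (308,130) left and (618,128) right, with its dots at the near end. The crate's right wall is close to slat3.

```bash
python3 - <<'E'
from h import *
a=pickle.load(open("w1.pkl","rb"));b=pickle.load(open("w2.pkl","rb"));k=1.28
def sub(c,p):
    g=cv2.cvtColor(c["img"],cv2.COLOR_RGB2GRAY)
    q=np.array(p,np.float32).reshape(-1,1,2)*k
    return cv2.cornerSubPix(g,q.copy(),(3,3),(-1,-1),(3,30,.01)).reshape(-1,2)
A1=sub(a,[(161,91),(194,88),(206,197),(176,199),(190,190)])
A3=sub(a,[(293,77),(331,77),(321,186),(288,185),(305,177)])
B1=sub(b,[(70,91),(103,88)])
B3=sub(b,[(200,75),(235,73),(234,183),(202,184),(219,175)])
print("A1",A1.round(1).tolist(),"A3",A3.round(1).tolist(),"B3",B3.round(1).tolist())
print("tri1",tri(a,A1[:2],b,B1).round(4));print("tri3",tri(a,A3,b,B3).round(4))
print("s1",onz(a,A1,.028).round(4));print("s3a",onz(a,A3,.028).round(4));print("s3b",onz(b,B3,.028).round(4))
wa=sub(a,[(355,55),(339,211),(133,70),(158,222)]);wb=sub(b,[(257,51),(261,205),(42,75)])
print("wall",onz(a,wa,.03).round(4),tri(a,wa[:3],b,wb).round(4))
C=[]
for c,P in((a,np.vstack([A1,A3,wa])),(b,np.vstack([B1,B3,wb]))):
    im=cv2.resize(c["img"][40:290,:, ::-1],None,fx=1.55,fy=1.55,interpolation=cv2.INTER_CUBIC)
    for p in P: cv2.circle(im,tuple(int(v) for v in ((p-[0,40]+.5)*1.55)),2,(255,0,255),-1)
    C.append(im[:290])
cv2.imwrite("pics/c12.png",np.vstack(C))
E
```

```text
A1 [[205.8000030517578, 118.69999694824219], [248.3000030517578, 112.5999984741211], [264.5, 250.8000030517578], [225.0, 253.6999969482422], [243.1999969482422, 243.1999969482422]] A3 [[375.0, 98.5999984741211], [423.0, 96.5], [409.20001220703125, 236.5], [368.6000061035156, 236.8000030517578], [390.3999938964844, 226.60000610351562]] B3 [[256.0, 96.0], [300.70001220703125, 93.5], [299.79998779296875, 234.39999389648438], [259.0, 234.60000610351562], [280.29998779296875, 224.0]]
tri1 [[ 0.5557 -0.2216  0.0213  0.0025]
 [ 0.5589 -0.2583  0.0222  0.0017]]
tri3 [[ 5.731e-01 -3.700e-01  1.280e-02  2.000e-04]
 [ 5.754e-01 -4.082e-01  2.290e-02  5.000e-04]
 [ 4.469e-01 -4.116e-01  2.690e-02  7.000e-04]
 [ 4.460e-01 -3.730e-01  2.510e-02  5.000e-04]
 [ 4.563e-01 -3.931e-01  2.420e-02  3.000e-04]]
s1 [[ 0.5548 -0.2226  0.028 ]
 [ 0.56   -0.2584  0.028 ]
 [ 0.4329 -0.274   0.028 ]
 [ 0.4296 -0.2366  0.028 ]
 [ 0.4406 -0.2539  0.028 ]]
s3a [[ 0.5728 -0.3642  0.028 ]
 [ 0.5755 -0.4055  0.028 ]
 [ 0.4478 -0.411   0.028 ]
 [ 0.4476 -0.3717  0.028 ]
 [ 0.458  -0.3913  0.028 ]]
s3b [[ 0.5728 -0.3698  0.028 ]
 [ 0.575  -0.4074  0.028 ]
 [ 0.447  -0.4114  0.028 ]
 [ 0.447  -0.3729  0.028 ]
 [ 0.4577 -0.3928  0.028 ]]
wall [[ 0.5973 -0.4289  0.03  ]
 [ 0.413  -0.4423  0.03  ]
 [ 0.578  -0.1934  0.03  ]
 [ 0.398  -0.2133  0.03  ]] [[ 0.5985 -0.4304  0.0278  0.0018]
 [ 0.4091 -0.4508  0.0164  0.0072]
 [ 0.5755 -0.1928  0.0273  0.0051]]
```

View pics/c12.png

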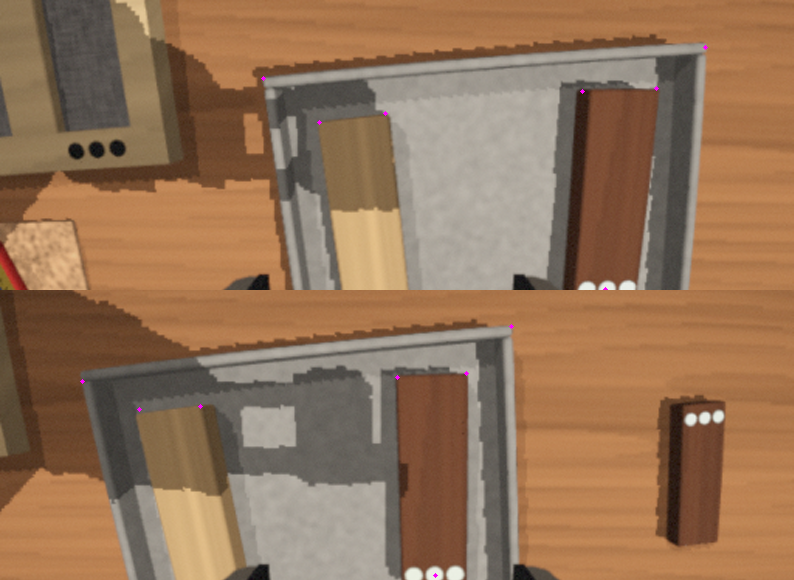

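Corners sit on the slats' edges. slat1's centre is (.494,-.248) with yaw .117, and slat3's is (.510,-.391) with yaw .03. The triangulated tops at about 25 mm agree with the text's 28 mm. Next I look at the jig.

send_rows([
  [[0.1, -0.2, -0.05], [0, 0, 0]],
  [[0.2, -0.4, -0.1], [0, 0, 0]],
  [[0.3, -0.6, -0.1], [0, 0, 0]],
  [[0.4, -0.8, -0.1], [0, 0, 0]],
  [[0.5, -1, -0.1], [0, 0, 0]],
  [[0.6, -1, -0.1], [0, 0, 0]],
])

```text
clock: 2.75
tool_pos: [0.616, -0.1549, 0.1713]
tcp_rot: [-0.002, 1.0, 0.006, 0.0]
force: [-0.1, 0.9, 0.6]
gripper_width: 0.092
grip_force: 0.0
```

send_rows([
  [[0, -0.2, 0], [0, 0, 0]],
  [[0, -0.4, 0], [0, 0, 0]],
  [[0, -0.6, 0], [0, 0, 0]],
  [[0, -0.65, 0], [0, 0, 0]],
  [[0, -0.65, 0], [0, 0, 0]],
  [[0, -0.65, 0], [0, 0, 0]],
])

```text
clock: 3.35
tool_pos: [0.6146, -0.0362, 0.1707]
tcp_rot: [0.001, 1.0, -0.0, -0.0]
force: [-0.2, -0.3, -0.0]
gripper_width: 0.0917
grip_force: 0.0
```

```bash
python3 -c "
from h import *
plan([.62,.03,.17]);c=snap('wrist','w3')"
```

```text
pos [ 0.6146 -0.0362  0.1707] yaw -0.0003 -> shift [ 0.0271 -0.3311  0.0031] turn [ 0.0002  0.     -0.    ] F [-0.2 -0.3 -0. ] w 0.0917 t 3.35
```

send_rows([
  [[0, -0.2, 0], [0, 0, 0]],
  [[0, -0.35, 0], [0, 0, 0]],
  [[0, -0.35, 0], [0, 0, 0]],
  [[0, -0.35, 0], [0, 0, 0]],
])

```text
clock: 3.8
tool_pos: [0.6149, 0.0333, 0.1705]
tcp_rot: [0.0, 1.0, -0.001, -0.0]
force: [-0.5, -0.5, -0.2]
gripper_width: 0.0916
grip_force: 0.0
```

```bash
python3 -c "
from h import *
plan([.62,.03,.17]);c=snap('wrist','w4');a=cv2.imread('pics/w3.png');b=cv2.imread('pics/w4.png');cv2.imwrite('pics/w34.png',np.vstack([cv2.resize(x[:450],None,fx=.89,fy=.89)[:300,:684] for x in(a,b)]))"
```

```text
pos [0.6149 0.0333 0.1705] yaw -0.0012 -> shift [0.0255 0.0164 0.0023] turn [ 0.0001  0.     -0.0002] F [-0.5 -0.5 -0.2] w 0.0916 t 3.8
```

View pics/w34.png

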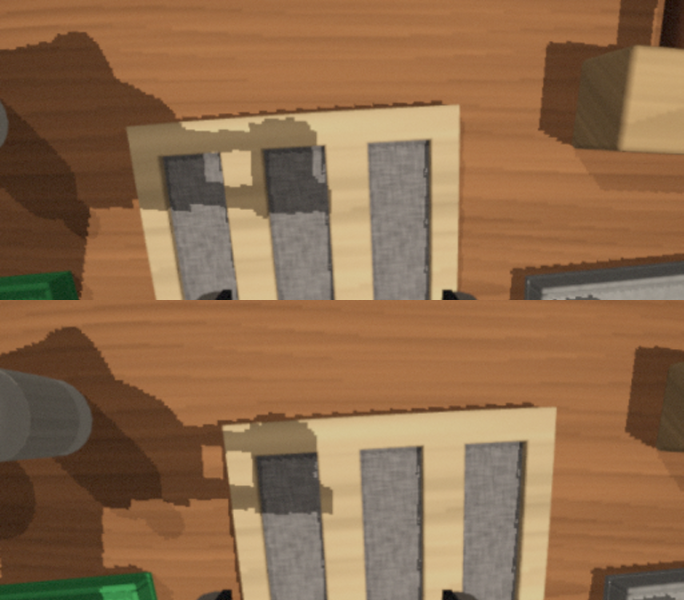

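The pair (1.335x px) shows the jig's far corners at (127,127) and (459,105) in the upper view, and (222,124) and (555,107) in the lower. The pockets' far edges are also visible and all pockets are empty.

```bash
python3 - <<'E'
from h import *
a=pickle.load(open("w3.pkl","rb"));b=pickle.load(open("w4.pkl","rb"));k=1/1.335
def sub(c,p):
    g=cv2.cvtColor(c["img"],cv2.COLOR_RGB2GRAY)
    q=np.array(p,np.float32).reshape(-1,1,2)*k-.2
    return cv2.cornerSubPix(g,q.copy(),(3,3),(-1,-1),(3,30,.01)).reshape(-1,2)
A=sub(a,[(127,127),(459,105),(368,143),(430,139),(264,150),(325,147)])
B=sub(b,[(222,124),(555,107),(464,145),(526,141),(360,150),(421,147)])
print(tri(a,A,b,B).round(4))
d=pickle.load(open("s0.pkl","rb"))["top"]
for c,P in((a,A),(b,B)):
    p=onz(c,P,.02);print(p.round(4).tolist())
    e=p[0]-p[1];yaw=np.arctan2(-e[0],e[1]);m=(p[0]+p[1])/2;u=np.array([np.cos(yaw),np.sin(yaw),0]);v=np.array([-u[1],u[0],0])
    j=m-.09*u;print("len",np.linalg.norm(e),"yaw",yaw,"jig",j,"p1",j+.075*v,"p3",j-.075*v,"from p3 far edge",(p[2]+p[3])/2-.0675*u,"p2",(p[4]+p[5])/2-.0675*u)
t=onz(d,np.array([(287,211),(402,206),(406,293),(289,298)])/1.5,.02);print("top jig",t.mean(0))
plan([.55,-.2,.17])
E
# full view of w4 lower part
python3 -c "
import cv2;cv2.imwrite('pics/w4b.png',cv2.imread('pics/w4.png')[150:])"
```

```text
[[ 6.968e-01  1.142e-01  1.600e-02  4.000e-04]
 [ 7.108e-01 -1.213e-01  2.010e-02  1.000e-04]
 [ 6.847e-01 -5.860e-02  1.690e-02  0.000e+00]
 [ 6.877e-01 -1.027e-01  1.870e-02  0.000e+00]
 [ 6.804e-01  1.650e-02  1.880e-02  5.000e-04]
 [ 6.832e-01 -2.820e-02  1.900e-02  0.000e+00]]
[[0.6968, 0.1122, 0.02], [0.7108, -0.1213, 0.02], [0.6848, -0.0584, 0.02], [0.6877, -0.1025, 0.02], [0.6807, 0.0163, 0.02], [0.6832, -0.0282, 0.02]]
len 0.2339617055362646 yaw 0.05985779543326429 jig [ 0.61399339 -0.00993273  0.02      ] p1 [0.60950674 0.06493295 0.02      ] p3 [ 0.61848005 -0.08479841  0.02      ] from p3 far edge [ 0.61882964 -0.08444439  0.02      ] p2 [ 0.61459417 -0.00999368  0.02      ]
[[0.6965, 0.1131, 0.02], [0.7107, -0.1213, 0.02], [0.6848, -0.0576, 0.02], [0.6877, -0.1022, 0.02], [0.6803, 0.0166, 0.02], [0.6832, -0.028, 0.02]]
len 0.2348982206841602 yaw 0.060690678501417045 jig [ 0.61374346 -0.00956889  0.02      ] p1 [0.60919445 0.06529303 0.02      ] p3 [ 0.61829246 -0.0844308   0.02      ] from p3 far edge [ 0.61886473 -0.08399996  0.02      ] p2 [ 0.61436097 -0.00979558  0.02      ]
top jig [ 0.61256048 -0.00856208  0.02      ]
pos [0.615  0.0323 0.1704] yaw -0.0028 -> shift [-0.3216  1.1622  0.0037] turn [ 0.0002  0.     -0.0004] F [-0.4 -0.4 -1.2] w 0.0916 t 3.85
```

View pics/w4b.png

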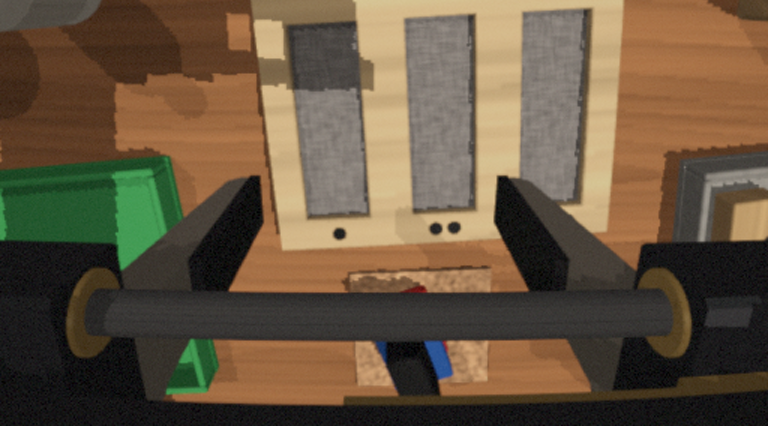

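Jig yaw is .06, pocket1 is (.6095,.065) and pocket3 is (.6187,-.0843), with heights agreeing with 20 mm. This view shows one dot at (340,233) px at pocket 1. Next is slat1.

send_rows([
  [[-0.1, 0.2, 0], [0, 0, -0.004]],
  [[-0.2, 0.4, 0], [0, 0, -0.008]],
  [[-0.3, 0.6, 0], [0, 0, -0.012]],
  [[-0.4, 0.8, 0], [0, 0, -0.016]],
  [[-0.5, 1, 0], [0, 0, -0.019]],
  [[-0.6, 1, 0], [0, 0, -0.019]],
], claw=54, grip_force=20)

```text
clock: 4.45
tool_pos: [0.4924, -0.1742, 0.1705]
tcp_rot: [0.002, 0.999, 0.053, -0.0]
force: [0.1, 0.6, 0.2]
gripper_width: 0.0538
grip_force: 0.0
```

```bash
python3 -c "
from h import *
plan([.494,-.248,.09],.117)"
```

```text
pos [ 0.4924 -0.1742  0.1705] yaw 0.1066 -> shift [-0.0308  0.3662  0.404 ] turn [ 0.0006  0.0001 -0.0017] F [0.1 0.6 0.2] w 0.0538 t 4.45
```

send_rows([
  [[-0.01, 0.18, 0.1], [0, 0, 0]],
  [[-0.03, 0.36, 0.2], [0, 0, 0]],
  [[-0.03, 0.36, 0.4], [0, 0, 0]],
  [[-0.03, 0.36, 0.4], [0, 0, 0]],
  [[-0.03, 0.36, 0.4], [0, 0, 0]],
])

```text
clock: 4.95
tool_pos: [0.4965, -0.2381, 0.0905]
tcp_rot: [-0.0, 0.998, 0.059, -0.001]
force: [0.1, -0.3, 1.2]
gripper_width: 0.0541
grip_force: 0.0
```

```bash
python3 -c "
from h import *
plan([.494,-.248,.037],.117);c=snap('wrist','w5')"
```

```text
pos [ 0.4965 -0.2381  0.0905] yaw 0.1177 -> shift [-0.018   0.0478  0.2675] turn [-0.0001  0.0003  0.0001] F [ 0.1 -0.3  1.2] w 0.0541 t 4.95
```

View pics/w5.png

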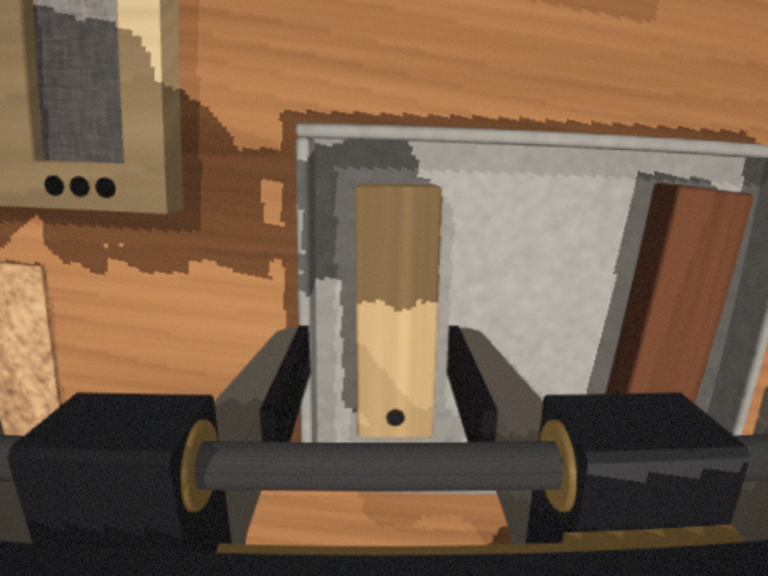

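The view shows slat1 between the fingers at (397,310), about 10 mm to the right of centre, and slat3 at right.

send_rows([
  [[-0.018, 0.048, 0.0], [0, 0, 0]],
  [[-0.018, 0.048, 0.0], [0, 0, 0]],
  [[-0.018, 0.048, 0.1], [0, 0, 0]],
  [[-0.018, 0.048, 0.13], [0, 0, 0]],
  [[-0.018, 0.048, 0.13], [0, 0, 0]],
  [[-0.018, 0.048, 0.13], [0, 0, 0]],
])

```text
clock: 5.6
tool_pos: [0.4953, -0.2474, 0.0652]
tcp_rot: [0.0, 0.998, 0.06, 0.0]
force: [0.1, 0.3, 0.6]
gripper_width: 0.0541
grip_force: 0.0
```

```bash
python3 -c "
from h import *
plan([.494,-.248,.037],.117)"
```

```text
pos [ 0.4953 -0.2474  0.0652] yaw 0.1196 -> shift [-0.0071  0.002   0.1408] turn [ 0.0001 -0.0001  0.0004] F [0.1 0.3 0.6] w 0.0541 t 5.6
```

Tracking is good once settled. Descend, then close.

send_rows([
  [[-0.007, 0.002, 0.04], [0, 0, 0]],
  [[-0.007, 0.002, 0.08], [0, 0, 0]],
  [[-0.007, 0.002, 0.12], [0, 0, 0]],
  [[-0.007, 0.002, 0.14], [0, 0, 0]],
  [[-0.007, 0.002, 0.14], [0, 0, 0]],
  [[-0.007, 0.002, 0.14], [0, 0, 0]],
])

```text
clock: 6.2
tool_pos: [0.4937, -0.248, 0.0364]
tcp_rot: [-0.0, 0.998, 0.06, -0.0]
force: [0.9, 0.9, 0.0]
gripper_width: 0.0541
grip_force: 0.0
```

send_rows([
  [[0, 0, 0], [0, 0, 0]],
  [[0, 0, 0], [0, 0, 0]],
  [[0, 0, 0], [0, 0, 0]],
  [[0, 0, 0], [0, 0, 0]],
  [[0, 0, 0], [0, 0, 0]],
  [[0, 0, 0], [0, 0, 0]],
], claw=30, grip_force=30)

```text
clock: 6.8
tool_pos: [0.4938, -0.2481, 0.0368]
tcp_rot: [0.0, 0.998, 0.06, 0.0]
force: [-0.3, 0.1, 2.8]
gripper_width: 0.0395
grip_force: 30.0
```

```bash
python3 -c "
from h import *
plan([.6095,.065,.17],.06);plan([.494,-.248,.037],.117)"
```

```text
pos [ 0.4938 -0.2481  0.0368] yaw 0.1193 -> shift [ 0.7607 -1.4853 -0.666 ] turn [ 0.     -0.0001  0.0094] F [-0.3  0.1  2.8] w 0.0395 t 6.8
pos [ 0.4938 -0.2481  0.0368] yaw 0.1193 -> shift [ 0.0009 -0.0004 -0.0008] turn [ 0.     -0.0001  0.0004] F [-0.3  0.1  2.8] w 0.0395 t 6.8
```

send_rows([
  [[0, 0, -0.1], [0, 0, 0]],
  [[0, 0, -0.25], [0, 0, 0]],
  [[0, 0, -0.4], [0, 0, 0]],
  [[0.05, -0.1, -0.5], [0, 0, 0.001]],
  [[0.13, -0.25, -0.5], [0, 0, 0.002]],
  [[0.21, -0.4, -0.5], [0, 0, 0.003]],
  [[0.28, -0.55, -0.5], [0, 0, 0.004]],
  [[0.36, -0.7, -0.5], [0, 0, 0.005]],
  [[0.44, -0.85, -0.5], [0, 0, 0.006]],
  [[0.5, -1, -0.5], [0, 0, 0.0094]],
  [[0.5, -1, -0.5], [0, 0, 0.0094]],
])

```text
clock: 7.9
tool_pos: [0.5698, -0.0315, 0.1364]
tcp_rot: [-0.001, 0.999, 0.034, 0.0]
force: [-0.6, 0.5, -1.4]
gripper_width: 0.0396
grip_force: 30.0
```

```bash
python3 -c "
from h import *
plan([.6095,.065,.10],.06);"
```

```text
pos [ 0.5698 -0.0315  0.1364] yaw 0.0675 -> shift [ 0.2305 -0.4677  0.1836] turn [-0.0005 -0.0001  0.0012] F [-0.6  0.5 -1.4] w 0.0396 t 7.9
```

send_rows([
  [[0.06, -0.12, 0], [0, 0, 0.0004]],
  [[0.12, -0.25, 0], [0, 0, 0.0008]],
  [[0.18, -0.37, 0], [0, 0, 0.001]],
  [[0.23, -0.467, 0.05], [0, 0, 0.001]],
  [[0.23, -0.467, 0.15], [0, 0, 0.001]],
  [[0.23, -0.467, 0.18], [0, 0, 0.001]],
  [[0.23, -0.467, 0.18], [0, 0, 0.001]],
  [[0.23, -0.467, 0.18], [0, 0, 0.001]],
])

```text
clock: 8.7
tool_pos: [0.6095, 0.0573, 0.1009]
tcp_rot: [0.0, 1.0, 0.026, 0.0]
force: [0.5, 0.1, -0.2]
gripper_width: 0.0399
grip_force: 30.0
```

```bash
python3 -c "
from h import *
plan([.6095,.065,.05],.06);c=snap('wrist','w6')"
```

```text
pos [0.6095 0.0573 0.1009] yaw 0.0525 -> shift [ 0.0019 -0.0386  0.2543] turn [ 0.0001 -0.     -0.0012] F [ 0.5  0.1 -0.2] w 0.0399 t 8.7
```

View pics/w6.png

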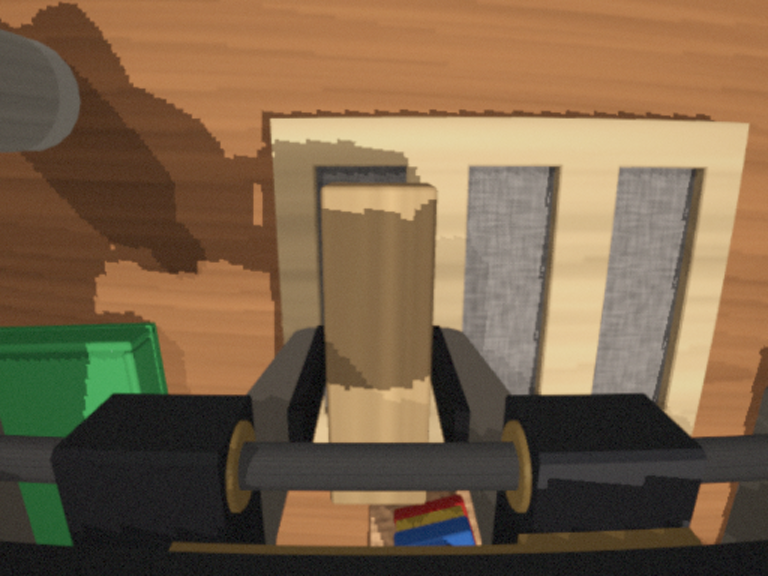

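Slat1 is held straight and level over pocket 1. Its far edge is at rows 187 to 205.

```bash
python3 -c "
from h import *
c=pickle.load(open('w6.pkl','rb'));print(c['eye'])
for r in (183,190,203):
  for z in(.092,.070): print(r,z,onz(c,np.array([(322,r),(437,r)])/1.5,z).round(4).tolist())
plan([.6095,.065,.06],.06)"
```

```text
[0.6829976  0.0609334  0.25068638]
183 0.092 [[0.6727, 0.0789, 0.092], [0.6748, 0.0406, 0.092]]
183 0.07 [[0.6713, 0.0814, 0.07], [0.6737, 0.0378, 0.07]]
190 0.092 [[0.6704, 0.0789, 0.092], [0.6725, 0.0404, 0.092]]
190 0.07 [[0.6687, 0.0813, 0.07], [0.671, 0.0376, 0.07]]
203 0.092 [[0.6661, 0.0787, 0.092], [0.6682, 0.0401, 0.092]]
203 0.07 [[0.6638, 0.0812, 0.07], [0.6661, 0.0372, 0.07]]
pos [0.6098 0.0575 0.1013] yaw 0.0525 -> shift [ 0.0003 -0.0378  0.2063] turn [ 0.0001 -0.0001 -0.0012] F [ 0.1  0.4 -1.4] w 0.0395 t 8.75
```

send_rows([
  [[0.002, -0.0386, 0.05], [0, 0, -0.0012]],
  [[0.002, -0.0386, 0.1], [0, 0, -0.0012]],
  [[0.002, -0.0386, 0.15], [0, 0, -0.0012]],
  [[0.002, -0.0386, 0.19], [0, 0, -0.0012]],
  [[0.002, -0.0386, 0.19], [0, 0, -0.0012]],
  [[0.002, -0.0386, 0.19], [0, 0, -0.0012]],
])

```text
clock: 9.35
tool_pos: [0.6093, 0.0661, 0.0621]
tcp_rot: [0.0, 1.0, 0.031, -0.0]
force: [-0.1, -0.6, -0.5]
gripper_width: 0.0395
grip_force: 30.0
```

```bash
python3 -c "
from h import *
plan([.6095,.065,.044],.06)"
```

```text
pos [0.6093 0.0661 0.0621] yaw 0.0612 -> shift [0.0009 0.0053 0.0907] turn [0.     0.0001 0.0002] F [-0.1 -0.6 -0.5] w 0.0395 t 9.35
```

send_rows([
  [[0.001, 0.005, 0.0], [0, 0, 0]],
  [[0.001, 0.005, 0.02], [0, 0, 0]],
  [[0.001, 0.005, 0.04], [0, 0, 0]],
  [[0.001, 0.005, 0.06], [0, 0, 0]],
  [[0.001, 0.005, 0.075], [0, 0, 0]],
  [[0.001, 0.005, 0.09], [0, 0, 0]],
  [[0.001, 0.005, 0.09], [0, 0, 0]],
  [[0.001, 0.005, 0.09], [0, 0, 0]],
])

```text
clock: 10.15
tool_pos: [0.6096, 0.0652, 0.0445]
tcp_rot: [0.0, 1.0, 0.031, -0.0]
force: [-0.3, 0.2, -0.4]
gripper_width: 0.0397
grip_force: 30.0
```

```bash
python3 -c "
from h import *
plan([.6095,.065,.044],.06)"
```

```text
pos [0.6096 0.0652 0.0445] yaw 0.0614 -> shift [-0.0008  0.0009  0.0024] turn [0.     0.     0.0002] F [-0.3  0.2 -0.4] w 0.0397 t 10.15
```

In place without resistance, just above the floor. Open, then lift.

send_rows([
  [[0, 0, 0.005], [0, 0, 0]],
  [[0, 0, 0.005], [0, 0, 0]],
  [[0, 0, 0.005], [0, 0, 0]],
  [[0, 0, 0.005], [0, 0, 0]],
])

```text
clock: 10.55
tool_pos: [0.6097, 0.0652, 0.0437]
tcp_rot: [0.0, 1.0, 0.031, 0.0]
force: [-0.2, -0.1, -1.2]
gripper_width: 0.0397
grip_force: 30.0
```

send_rows([
  [[0, 0, 0], [0, 0, 0]],
  [[0, 0, 0], [0, 0, 0]],
  [[0, 0, 0], [0, 0, 0]],
  [[0, 0, 0], [0, 0, 0]],
  [[0, 0, -0.1], [0, 0, 0]],
  [[0, 0, -0.3], [0, 0, 0]],
  [[-0.1, 0.15, -0.5], [0, 0, 0]],
  [[-0.2, 0.3, -0.5], [0, 0, 0]],
  [[-0.2, 0.3, -0.5], [0, 0, 0]],
  [[-0.2, 0.3, -0.5], [0, 0, 0]],
], claw=54)

```text
clock: 11.55
tool_pos: [0.5733, 0.0019, 0.144]
tcp_rot: [0.0, 1.0, 0.03, 0.0]
force: [0.8, 0.1, 0.0]
gripper_width: 0.0538
grip_force: 0.0
```

```bash
python3 -c "
from h import *
plan([.48,-.391,.15],.03);c=snap('wrist','w7');t=snap('top','t7',1.5);
a=cv2.imread('pics/w7.png')[:420];b=cv2.imread('pics/t7.png')[180:560];cv2.imwrite('pics/j7.png',cv2.resize(np.vstack([a,b]),(576,600)))"
```

```text
pos [0.5733 0.0019 0.144 ] yaw 0.0593 -> shift [-0.5823  1.9333 -0.0299] turn [ 0.     -0.0001  0.0047] F [0.8 0.1 0. ] w 0.0538 t 11.55
```

View pics/j7.png

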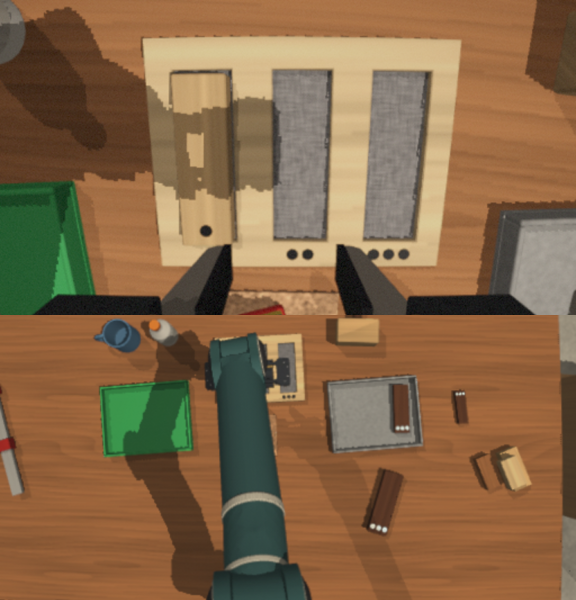

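The upper wrist view shows slat1 in pocket 1 with its dot at (206,231). The lower top view shows slat3 still at its place in the crate, (400,407).

```bash
python3 -c "
from h import *
c=pickle.load(open('w7.pkl','rb'));print(onz(c,np.array([(206,231),(172,73),(231,71),(237,246)])/.75/1.5,.034).round(4).tolist())"
```

```text
[[0.5563, 0.0609, 0.034], [0.6719, 0.0859, 0.034], [0.6753, 0.0443, 0.034], [0.5453, 0.0364, 0.034]]
```

send_rows([
  [[-0.06, 0.2, 0], [0, 0, 0.001]],
  [[-0.12, 0.4, 0], [0, 0, 0.001]],
  [[-0.18, 0.6, 0], [0, 0, 0.002]],
  [[-0.24, 0.8, 0], [0, 0, 0.003]],
  [[-0.3, 1, 0], [0, 0, 0.0047]],
  [[-0.3, 1, 0], [0, 0, 0.0047]],
])

```text
clock: 12.25
tool_pos: [0.5243, -0.2063, 0.1428]
tcp_rot: [0.001, 1.0, 0.012, -0.001]
force: [0.4, -0.2, -0.2]
gripper_width: 0.0539
grip_force: 0.0
```

```bash
python3 -c "
from h import *
plan([.48,-.391,.10],.03)"
```

```text
pos [ 0.5243 -0.2063  0.1428] yaw 0.0239 -> shift [-0.2433  0.9172  0.2165] turn [ 0.0004  0.0003 -0.001 ] F [ 0.4 -0.2 -0.2] w 0.0539 t 12.25
```

send_rows([
  [[-0.03, 0.2, 0], [0, 0, 0]],
  [[-0.07, 0.4, 0], [0, 0, -0.001]],
  [[-0.1, 0.6, 0], [0, 0, -0.001]],
  [[-0.143, 0.8, 0.05], [0, 0, -0.001]],
  [[-0.143, 0.917, 0.15], [0, 0, -0.001]],
  [[-0.143, 0.917, 0.216], [0, 0, -0.001]],
  [[-0.143, 0.917, 0.216], [0, 0, -0.001]],
  [[-0.143, 0.917, 0.216], [0, 0, -0.001]],
  [[-0.143, 0.917, 0.216], [0, 0, -0.001]],
], claw=50)

```text
clock: 13.15
tool_pos: [0.5046, -0.3828, 0.1011]
tcp_rot: [-0.0, 1.0, 0.021, 0.001]
force: [-0.3, -0.2, -0.9]
gripper_width: 0.0496
grip_force: 0.0
```

```bash
python3 -c "
from h import *
plan([.50,-.391,.037],.03);c=snap('wrist','w8')"
```

```text
pos [ 0.5046 -0.3828  0.1011] yaw 0.0413 -> shift [-0.0253  0.0402  0.3206] turn [-0.     -0.0002  0.0018] F [-0.3 -0.2 -0.9] w 0.0496 t 13.15
```

View pics/w8.png

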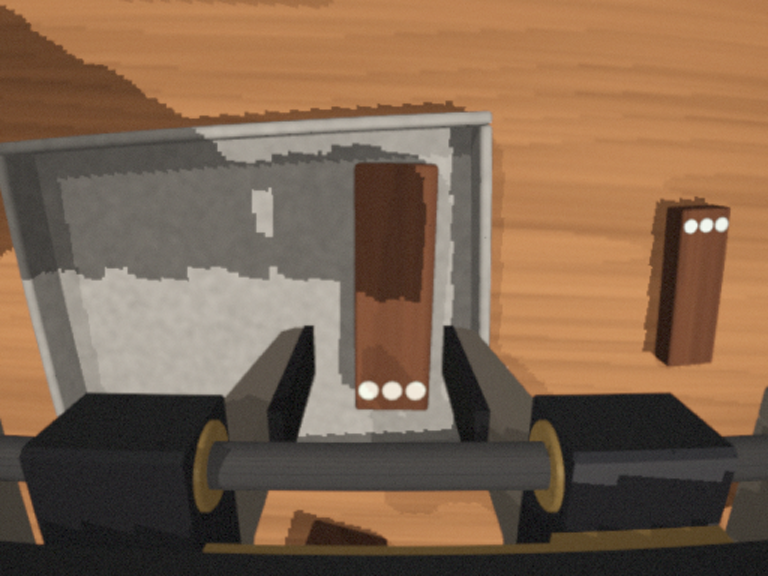

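Slat3 is undisturbed, with dots at (392,391) and far corners at (355,165) and (438,165).

```bash
python3 -c "
from h import *
c=pickle.load(open('w8.pkl','rb'));print(onz(c,np.array([(392,391),(356,165),(437,166),(428,408),(357,408)])/1.5,.028).round(4).tolist(),onz(c,np.array([(486,330),(490,115),(479,125)])/1.5,.03).round(4).tolist())"
```

```text
[[0.4577, -0.3927, 0.028], [0.573, -0.3702, 0.028], [0.5742, -0.4078, 0.028], [0.4484, -0.4125, 0.028], [0.4468, -0.3745, 0.028]] [[0.4949, -0.4384, 0.03], [0.5979, -0.43, 0.03], [0.5933, -0.4253, 0.03]]
```

send_rows([
  [[-0.025, 0.04, 0.0], [0, 0, 0.0018]],
  [[-0.025, 0.04, 0.05], [0, 0, 0.0018]],
  [[-0.025, 0.04, 0.15], [0, 0, 0.0018]],
  [[-0.025, 0.04, 0.17], [0, 0, 0.0018]],
  [[-0.025, 0.04, 0.17], [0, 0, 0.0018]],
  [[-0.025, 0.04, 0.17], [0, 0, 0.0018]],
])

```text
clock: 13.8
tool_pos: [0.4986, -0.393, 0.0667]
tcp_rot: [0.0, 1.0, 0.013, 0.0]
force: [-0.5, 0.0, 0.1]
gripper_width: 0.0499
grip_force: 0.0
```

```bash
python3 -c "
from h import *
plan([.50,-.391,.037],.025)"
```

```text
pos [ 0.4986 -0.393   0.0667] yaw 0.0268 -> shift [ 0.0072 -0.01    0.1485] turn [ 0.     -0.0001  0.0003] F [-0.5  0.   0.1] w 0.0499 t 13.8
```

send_rows([
  [[0.007, -0.0075, 0.03], [0, 0, 0]],
  [[0.007, -0.0075, 0.06], [0, 0, 0]],
  [[0.007, -0.0075, 0.09], [0, 0, 0]],
  [[0.007, -0.0075, 0.11], [0, 0, 0]],
  [[0.007, -0.0075, 0.11], [0, 0, 0]],
])

```text
clock: 14.3
tool_pos: [0.4992, -0.391, 0.0434]
tcp_rot: [-0.0, 1.0, 0.013, -0.001]
force: [0.1, -0.0, -0.2]
gripper_width: 0.0498
grip_force: 0.0
```

send_rows([
  [[0, 0, 0.02], [0, 0, 0]],
  [[0, 0, 0.038], [0, 0, 0]],
  [[0, 0, 0.038], [0, 0, 0]],
  [[0, 0, 0.038], [0, 0, 0]],
])

```text
clock: 14.7
tool_pos: [0.4997, -0.3913, 0.0367]
tcp_rot: [-0.0, 1.0, 0.013, -0.0]
force: [0.4, 0.4, 0.2]
gripper_width: 0.0498
grip_force: 0.0
```

send_rows([
  [[0, 0, 0], [0, 0, 0]],
  [[0, 0, 0], [0, 0, 0]],
  [[0, 0, 0], [0, 0, 0]],
  [[0, 0, 0], [0, 0, 0]],
  [[0, 0, 0], [0, 0, 0]],
  [[0, 0, -0.1], [0, 0, 0]],
  [[0, 0, -0.2], [0, 0, 0]],
  [[0, 0, -0.3], [0, 0, 0]],
  [[0, 0, -0.4], [0, 0, 0]],
  [[0, 0, -0.5], [0, 0, 0]],
  [[0, 0, -0.5], [0, 0, 0]],
], claw=30, grip_force=30)

```text
clock: 15.8
tool_pos: [0.5012, -0.3924, 0.1395]
tcp_rot: [0.002, 1.0, 0.013, 0.002]
force: [0.3, -0.7, -1.3]
gripper_width: 0.0399
grip_force: 30.0
```

```bash
python3 -c "
from h import *
plan([.6082,-.085,.10],.06)"
```

```text
pos [ 0.5012 -0.3924  0.1395] yaw 0.0267 -> shift [ 0.5753 -1.5226  0.1947] turn [ 0.0005 -0.0006 -0.0053] F [ 0.3 -0.7 -1.3] w 0.0399 t 15.8
```

send_rows([
  [[0.05, -0.15, 0], [0, 0, 0]],
  [[0.11, -0.3, 0], [0, 0, -0.001]],
  [[0.17, -0.45, 0], [0, 0, -0.001]],
  [[0.22, -0.6, 0], [0, 0, -0.002]],
  [[0.28, -0.75, 0], [0, 0, -0.003]],
  [[0.34, -0.9, 0], [0, 0, -0.004]],
  [[0.38, -1, 0], [0, 0, -0.005]],
  [[0.38, -1, 0], [0, 0, -0.005]],
])

```text
clock: 16.6
tool_pos: [0.571, -0.1847, 0.1356]
tcp_rot: [-0.001, 0.999, 0.032, -0.0]
force: [0.5, 0.0, 0.2]
gripper_width: 0.0396
grip_force: 30.0
```

```bash
python3 -c "
from h import *
plan([.6082,-.085,.10],.06)"
```

```text
pos [ 0.571  -0.1847  0.1356] yaw 0.0646 -> shift [ 0.2177 -0.4852  0.1789] turn [-0.0004  0.0001  0.0007] F [0.5 0.  0.2] w 0.0396 t 16.6
```

send_rows([
  [[0.07, -0.15, 0], [0, 0, 0.0005]],
  [[0.14, -0.3, 0], [0, 0, 0.0005]],
  [[0.218, -0.45, 0], [0, 0, 0.0005]],
  [[0.218, -0.485, 0.05], [0, 0, 0.0005]],
  [[0.218, -0.485, 0.15], [0, 0, 0.0005]],
  [[0.218, -0.485, 0.24], [0, 0, 0.0005]],
  [[0.218, -0.485, 0.24], [0, 0, 0.0005]],
  [[0.218, -0.485, 0.24], [0, 0, 0.0005]],
])

```text
clock: 17.4
tool_pos: [0.6074, -0.0915, 0.088]
tcp_rot: [0.0, 1.0, 0.027, -0.001]
force: [0.2, 0.1, -1.1]
gripper_width: 0.0398
grip_force: 30.0
```

```bash
python3 -c "
from h import *
plan([.6082,-.085,.06],.06);c=snap('wrist','w9')"
```

```text
pos [ 0.6074 -0.0915  0.088 ] yaw 0.0535 -> shift [ 0.006  -0.0322  0.1401] turn [ 0.0001  0.0003 -0.001 ] F [ 0.2  0.1 -1.1] w 0.0398 t 17.4
```

View pics/w9.png

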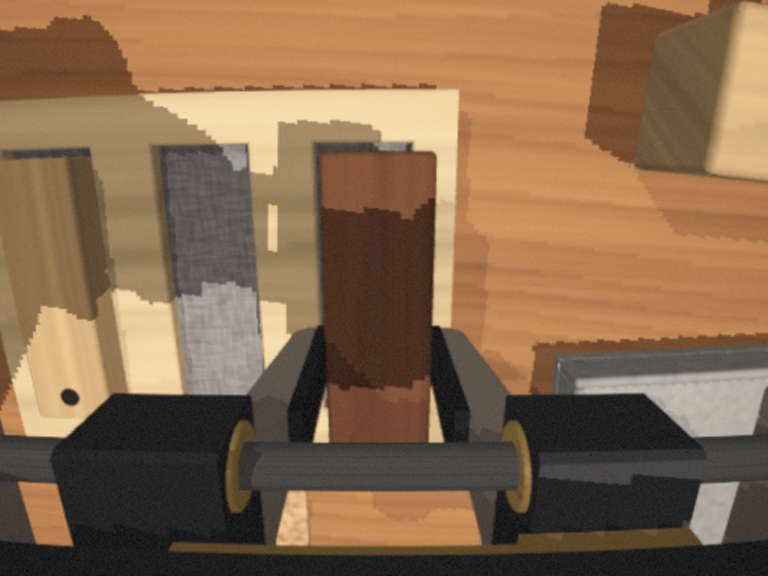

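Slat3 is held straight with its far edge at row 152, over pocket 3.

```bash
python3 -c "
from h import *
c=pickle.load(open('w9.pkl','rb'));print(onz(c,np.array([(320,153),(436,153)])/1.5,.079).round(4).tolist())"
```

```text
[[0.6803, -0.0689, 0.079], [0.6824, -0.107, 0.079]]
```

send_rows([
  [[0.006, -0.032, 0.0], [0, 0, -0.001]],
  [[0.006, -0.032, 0.03], [0, 0, -0.001]],
  [[0.006, -0.032, 0.08], [0, 0, -0.001]],
  [[0.006, -0.032, 0.12], [0, 0, -0.001]],
  [[0.006, -0.032, 0.12], [0, 0, -0.001]],
  [[0.006, -0.032, 0.12], [0, 0, -0.001]],
])

```text
clock: 18.05
tool_pos: [0.6088, -0.0836, 0.0642]
tcp_rot: [-0.0, 1.0, 0.031, -0.0]
force: [0.1, -0.0, -0.9]
gripper_width: 0.0398
grip_force: 30.0
```

```bash
python3 -c "
from h import *
plan([.6082,-.0848,.044],.06)"
```

```text
pos [ 0.6088 -0.0836  0.0642] yaw 0.0613 -> shift [-0.0031  0.006   0.101 ] turn [-0.      0.0002  0.0002] F [ 0.1 -0.  -0.9] w 0.0398 t 18.05
```

send_rows([
  [[-0.001, 0.006, 0.0], [0, 0, 0]],
  [[-0.001, 0.006, 0.02], [0, 0, 0]],
  [[-0.001, 0.006, 0.04], [0, 0, 0]],
  [[-0.001, 0.006, 0.06], [0, 0, 0]],
  [[-0.001, 0.006, 0.08], [0, 0, 0]],
  [[-0.001, 0.006, 0.1], [0, 0, 0]],
  [[-0.001, 0.006, 0.105], [0, 0, 0]],
  [[-0.001, 0.006, 0.105], [0, 0, 0]],
  [[-0.001, 0.006, 0.105], [0, 0, 0]],
])

```text
clock: 18.95
tool_pos: [0.6091, -0.0847, 0.0438]
tcp_rot: [0.0, 1.0, 0.031, 0.0]
force: [-0.5, -0.3, -0.0]
gripper_width: 0.0396
grip_force: 30.0
```

send_rows([
  [[0, 0, 0], [0, 0, 0]],
  [[0, 0, 0], [0, 0, 0]],
  [[0, 0, 0], [0, 0, 0]],
  [[0, 0, 0], [0, 0, 0]],
  [[0, 0, -0.1], [0, 0, 0]],
  [[0, 0, -0.3], [0, 0, 0]],
  [[-0.15, -0.1, -0.5], [0, 0, 0]],
  [[-0.3, -0.2, -0.6], [0, 0, 0]],
  [[-0.5, -0.35, -0.7], [0, 0, 0]],
  [[-0.65, -0.4, -0.75], [0, 0, 0]],
  [[-0.65, -0.4, -0.75], [0, 0, 0]],
  [[-0.65, -0.4, -0.75], [0, 0, 0]],
], claw=54)

```text
clock: 20.15
tool_pos: [0.4747, -0.0129, 0.1946]
tcp_rot: [0.0, 1.0, 0.031, 0.001]
force: [0.4, -0.4, -0.4]
gripper_width: 0.0533
grip_force: 0.0
```

```bash
python3 -c "
from h import *
plan([.47,0.05,.2],.06);c=snap('wrist','w10')"
```

```text
pos [ 0.4747 -0.0129  0.1946] yaw 0.0617 -> shift [-0.0038 -0.3156 -0.0274] turn [ 0.0001 -0.0003  0.0003] F [ 0.4 -0.4 -0.4] w 0.0533 t 20.15
```

send_rows([
  [[0, -0.15, 0], [0, 0, 0]],
  [[0, -0.3, 0], [0, 0, 0]],
  [[0, -0.4, 0], [0, 0, 0]],
  [[0, -0.4, 0], [0, 0, 0]],
  [[0, -0.4, 0], [0, 0, 0]],
])

```text
clock: 20.7
tool_pos: [0.47, 0.0663, 0.1931]
tcp_rot: [0.0, 1.0, 0.031, -0.001]
force: [-0.5, -0.2, 0.6]
gripper_width: 0.0548
grip_force: 0.0
```

```bash
python3 -c "
from h import *
plan([.47,0.05,.2],.06);c=snap('wrist','w11')
a=cv2.imread('pics/w10.png');b=cv2.imread('pics/w11.png');cv2.imwrite('pics/w1011.png',np.vstack([a[:450],b[:450]])[:,:,:] if 0 else cv2.resize(np.vstack([a[:450],b[:450]]),(512,600)))"
```

```text
pos [0.47   0.0663 0.1931] yaw 0.061 -> shift [-0.0048  0.0811 -0.0345] turn [0.     0.0002 0.0002] F [-0.5 -0.2  0.6] w 0.0548 t 20.7
```

View pics/w1011.png

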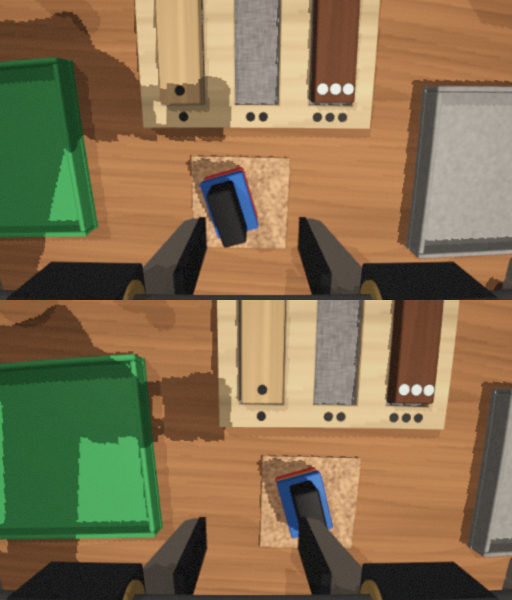

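Both slats lie in their pockets. The sander stands on the cork at (228,208) in the upper view and its grip leans at about 0.25 rad. I fit its model in the upper view, where it is unobstructed, and in the first top picture.

```bash
cat > fit.py <<'E'
from h import *
from scipy.optimize import minimize
def box(x0,x1,y0,y1,z0,z1): return np.array([[x,y,z] for x in(x0,x1) for y in(y0,y1) for z in(z0,z1)])
BODY=box(-.032,.032,-.023,.023,.010,.034);GRIP=box(-.028,.028,-.012,.012,.034,.072)
def labels(c,win):
    im=cv2.GaussianBlur(c["img"],(3,3),0).astype(int);L=np.zeros(im.shape[:2],np.uint8)
    r,g,b=im[...,0],im[...,1],im[...,2]
    L[(b>r+25)]=1;L[(im.max(2)<50)]=2
    m=np.zeros_like(L);m[win[1]:win[3],win[0]:win[2]]=1
    return L*m
def render(c,p,z,S=4):
    o=np.zeros((384*S,512*S),np.uint8)
    for k,B in((1,BODY),(2,GRIP)):
        P=R.from_euler('z',p[2]).apply(B)+[p[0],p[1],z]
        q=(proj(c,P)+.5)*S
        cv2.fillConvexPoly(o,cv2.convexHull(q.astype(np.float32)).astype(np.int32),k)
    return o
def fit(c,win,p0,z=.004):
    L=labels(c,win);S=4;T=cv2.resize(L,None,fx=S,fy=S,interpolation=cv2.INTER_NEAREST)
    def f(p):
        r=render(c,p,z,S);return -sum(((r==k)&(T==k)).sum()/(((r==k)|(T==k)).sum()+1) for k in(1,2))
    best=min((minimize(f,[p0[0],p0[1],p0[2]+d],method="Nelder-Mead",options=dict(initial_simplex=np.array([p0[0],p0[1],p0[2]+d])+np.array([[0,0,0],[.008,0,0],[0,.008,0],[0,0,.12]]),xatol=1e-4,fatol=1e-5)) for d in(-.15,0,.15)),key=lambda r:r.fun)
    return best.x,best.fun,[(L==k).sum() for k in(1,2)]
E
python3 - <<'E'
from fit import *
c=pickle.load(open("w10.pkl","rb"))
print(fit(c,(190,155,275,250),(.44,.007,.35)))
t=pickle.load(open("s0.pkl","rb"))["top"];print(fit(t,(205,205,245,248),(.44,.007,.4)))
print("rest w10",onz(c,[(191,157),(288,157),(284,248)],.004).round(4).tolist())
w=pickle.load(open("w11.pkl","rb"));print("rest w11",onz(w,[(262,157),(360,157),(261,246),(352,248)],.004).round(4).tolist())
# triangulated height of the grip's far top corners
u=proj(c,[[.44,0,.07]]);print(tri(c,[(203,184),(240,170)],w,[(278,181),(316,170)]).round(4))
print("s3 dots",onz(c,[(335,89),(180,90)],.034).round(4).tolist())
E
```

```text
(array([0.43997125, 0.00902537, 0.3389882 ]), np.float64(-1.3375761153779444), [np.int64(1123), np.int64(1892)])
(array([0.44310572, 0.01149681, 0.30568816]), np.float64(-1.27577887610139), [np.int64(162), np.int64(121)])
rest w10 [[0.4866, 0.0545, 0.004], [0.4932, -0.0523, 0.004], [0.3835, -0.0578, 0.004]]
rest w11 [[0.4864, 0.0556, 0.004], [0.4934, -0.0526, 0.004], [0.3798, 0.0493, 0.004], [0.3833, -0.0601, 0.004]]
[[ 4.637e-01  3.770e-02  2.410e-02  3.300e-03]
 [ 4.797e-01 -8.000e-04  2.440e-02  1.000e-04]]
s3 dots [[0.5668, -0.0877, 0.034], [0.5564, 0.0607, 0.034]]
```

```bash
python3 - <<'E'
from fit import *
c=pickle.load(open("w10.pkl","rb"));w=pickle.load(open("w11.pkl","rb"))
o=[]
for d in(c,w):
    x0=(190,255)[d is w];r=render(d,[.440,.009,.339],.004)[150*4:255*4,x0*4:(x0+100)*4]
    im=cv2.resize(d["img"][150:255,x0:x0+100,::-1],None,fx=4,fy=4,interpolation=cv2.INTER_CUBIC)
    for k in(1,2):
        cs,_=cv2.findContours((r>=k).astype(np.uint8) if k==1 else (r==2).astype(np.uint8),0,1);cv2.drawContours(im,cs,-1,(255,0,255) if k==1 else (0,255,255),1)
    o.append(im)
cv2.imwrite("pics/ov.png",np.hstack(o))
E
```

```text
(no output)
```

View pics/ov.png

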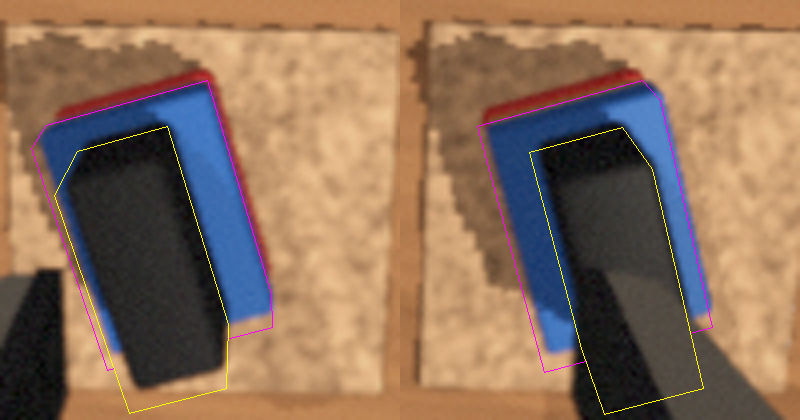

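The overlay shows the left finger at (35,340) spoiled the fit by a few mm. I refit without those pixels.

```bash
python3 - <<'E'
from fit import *
import fit as F
c=pickle.load(open("w10.pkl","rb"));c["img"]=c["img"].copy();c["img"][214:,:209]=(200,160,120)
for z in(.004,.001): print(z,fit(c,(190,160,275,250),(.442,.008,.33),z))
plan([.42,0.008,.13],.33)
E
```

```text
0.004 (array([0.44081613, 0.0091153 , 0.34841806]), np.float64(-1.4511430707347812), [np.int64(1123), np.int64(1499)])
0.001 (array([0.43937339, 0.00887893, 0.34445867]), np.float64(-1.4768173378526503), [np.int64(1123), np.int64(1499)])
pos [0.4699 0.0657 0.1932] yaw 0.0598 -> shift [-0.266   0.2727  0.3162] turn [ 0.      0.0002 -0.043 ] F [-0.9  1.2  0.3] w 0.054 t 20.75
```

```bash
python3 -c "
from h import *
plan([.4415,0.0088,.12],.34)"
```

```text
pos [0.4699 0.0657 0.1932] yaw 0.0598 -> shift [-0.1584  0.2751  0.3661] turn [ 0.      0.0002 -0.0446] F [-0.9  1.2  0.3] w 0.054 t 20.75
```

send_rows([
  [[-0.06, 0.08, 0.0], [0, 0, -0.015]],
  [[-0.12, 0.16, 0], [0, 0, -0.03]],
  [[-0.159, 0.275, 0], [0, 0, -0.0446]],
  [[-0.159, 0.275, 0.2], [0, 0, -0.0446]],
  [[-0.159, 0.275, 0.33], [0, 0, -0.0446]],
  [[-0.159, 0.275, 0.33], [0, 0, -0.0446]],
  [[-0.159, 0.275, 0.33], [0, 0, -0.0446]],
])

```text
clock: 21.45
tool_pos: [0.4412, 0.0093, 0.1279]
tcp_rot: [-0.0, 0.986, 0.169, -0.0]
force: [-0.4, 0.6, -0.6]
gripper_width: 0.054
grip_force: 0.0
```

```bash
python3 -c "
from h import *
plan([.4415,0.0088,.062],.34)"
```

```text
pos [0.4412 0.0093 0.1279] yaw 0.34 -> shift [0.0008 0.0027 0.3293] turn [-0.      0.0001  0.    ] F [-0.4  0.6 -0.6] w 0.054 t 21.45
```

send_rows([
  [[0, 0, 0.1], [0, 0, 0]],
  [[0, 0, 0.2], [0, 0, 0]],
  [[0, 0, 0.28], [0, 0, 0]],
  [[0.001, 0.002, 0.325], [0, 0, 0]],
  [[0.001, 0.002, 0.325], [0, 0, 0]],
  [[0.001, 0.002, 0.325], [0, 0, 0]],
])

```text
clock: 22.05
tool_pos: [0.4422, 0.0098, 0.0637]
tcp_rot: [0.0, 0.985, 0.17, 0.001]
force: [0.6, -0.5, -0.3]
gripper_width: 0.0534
grip_force: 0.0
```

send_rows([
  [[0, 0, 0], [0, 0, 0]],
  [[0, 0, 0], [0, 0, 0]],
  [[0, 0, 0], [0, 0, 0]],
  [[0, 0, 0], [0, 0, 0]],
  [[0, 0, 0], [0, 0, 0]],
  [[0, 0, 0], [0, 0, 0]],
  [[0, 0, 0], [0, 0, 0]],
], claw=10, grip_force=40)

```text
clock: 22.75
tool_pos: [0.4415, 0.0097, 0.0628]
tcp_rot: [0.0, 0.985, 0.17, 0.0]
force: [0.4, 0.0, 0.6]
gripper_width: 0.0237
grip_force: 40.0
```

```bash
python3 -c "
from h import *
plan([.4415,0.0088,.062],.34);plan([.56,.062,.14],.06)"
```

```text
pos [0.4415 0.0097 0.0628] yaw 0.3415 -> shift [-0.0017  0.0042  0.0041] turn [ 0.     -0.      0.0002] F [0.4 0.  0.6] w 0.0237 t 22.75
pos [0.4415 0.0097 0.0628] yaw 0.3415 -> shift [ 0.6458 -0.0479 -0.3857] turn [ 0.     -0.0001  0.0448] F [0.4 0.  0.6] w 0.0237 t 22.75
```

send_rows([
  [[0, 0, -0.1], [0, 0, 0]],
  [[0, 0, -0.25], [0, 0, 0]],
  [[0, 0, -0.4], [0, 0, 0]],
  [[0.15, -0.01, -0.4], [0, 0, 0.012]],
  [[0.3, -0.02, -0.4], [0, 0, 0.024]],
  [[0.45, -0.03, -0.4], [0, 0, 0.036]],
  [[0.6, -0.04, -0.4], [0, 0, 0.0448]],
  [[0.68, -0.048, -0.4], [0, 0, 0.0448]],
  [[0.68, -0.048, -0.4], [0, 0, 0.0448]],
  [[0.68, -0.048, -0.4], [0, 0, 0.0448]],
])

```text
clock: 23.75
tool_pos: [0.565, 0.0644, 0.1418]
tcp_rot: [0.0, 1.0, 0.03, -0.001]
force: [-0.6, 0.0, -2.3]
gripper_width: 0.0238
grip_force: 40.0
```

```bash
python3 -c "
from h import *
c=snap('wrist','w12');plan([.567,.0616,.098],.06)
from fit import *
L=labels(c,(0,0,512,384));s=state();off=.059
for z in(s['tool_pos'][2]-off,):
  print(fit(c,(100,100,420,300),(*s['tool_pos'][:2],.06),z))"
```

```text
pos [0.5648 0.0639 0.142 ] yaw 0.0601 -> shift [0.0108 0.0122 0.2199] turn [0.0001 0.0004 0.    ] F [ 0.2  0.3 -2. ] w 0.0236 t 23.8Traceback (most recent call last):
  File "<string>", line 5, in <module>
    L=labels(c,(0,0,512,384));s=state();off=.059
                                ^^^^^
NameError: name 'state' is not defined
```

send_rows([
  [[0.011, 0.012, 0.05], [0, 0, 0]],
  [[0.011, 0.012, 0.1], [0, 0, 0]],
  [[0.011, 0.012, 0.15], [0, 0, 0]],
  [[0.011, 0.012, 0.2], [0, 0, 0]],
  [[0.011, 0.012, 0.225], [0, 0, 0]],
  [[0.011, 0.012, 0.225], [0, 0, 0]],
  [[0.011, 0.012, 0.225], [0, 0, 0]],
])

```text
clock: 24.5
tool_pos: [0.5687, 0.0623, 0.0977]
tcp_rot: [-0.0, 1.0, 0.03, 0.0]
force: [-0.9, 0.2, -1.6]
gripper_width: 0.0236
grip_force: 40.0
```

```bash
python3 -c "
from h import *
plan([.567,.0616,.093],.06)"
```

```text
pos [0.5687 0.0623 0.0977] yaw 0.0603 -> shift [-0.0087  0.003   0.0237] turn [-0. -0.  0.] F [-0.9  0.2 -1.6] w 0.0236 t 24.5
```

send_rows([
  [[0, 0, 0.01], [0, 0, 0]],
  [[0, 0, 0.02], [0, 0, 0]],
  [[0, 0, 0.03], [0, 0, 0]],
  [[0, 0, 0.03], [0, 0, 0]],
  [[0, 0, 0.03], [0, 0, 0]],
])

```text
clock: 25.0
tool_pos: [0.5689, 0.0623, 0.0921]
tcp_rot: [-0.0, 1.0, 0.03, 0.0]
force: [-0.6, -0.7, 0.8]
gripper_width: 0.0238
grip_force: 40.0
```

```bash
python3 -c "
from h import *
plan([.567,.0616,.088],.06);plan([.652,.0666,.088],.06)"
```

```text
pos [0.5689 0.0623 0.0921] yaw 0.0602 -> shift [-0.0096  0.0028  0.0206] turn [ 0.     -0.0001  0.    ] F [-0.6 -0.7  0.8] w 0.0238 t 25.0
pos [0.5689 0.0623 0.0921] yaw 0.0602 -> shift [0.4161 0.0034 0.0209] turn [ 0.     -0.0001  0.    ] F [-0.6 -0.7  0.8] w 0.0238 t 25.0
```

send_rows([
  [[0, 0, 0.008], [0, 0, 0]],
  [[0, 0, 0.016], [0, 0, 0]],
  [[0, 0, 0.016], [0, 0, 0]],
  [[0, 0, 0.016], [0, 0, 0]],
])

```text
clock: 25.4
tool_pos: [0.5689, 0.0622, 0.0889]
tcp_rot: [-0.0, 1.0, 0.03, 0.0]
force: [-0.3, -0.9, 5.2]
gripper_width: 0.0235
grip_force: 40.0
```

send_rows([
  [[0.013, 0, 0], [0, 0, 0]],
  [[0.026, 0, 0], [0, 0, 0]],
  [[0.039, 0, 0], [0, 0, 0]],
  [[0.052, 0, 0], [0, 0, 0]],
  [[0.065, 0, 0], [0, 0, 0]],
  [[0.078, 0, 0], [0, 0, 0]],
  [[0.091, 0, 0], [0, 0, 0]],
  [[0.104, 0, 0], [0, 0, 0]],
  [[0.117, 0, 0], [0, 0, 0]],
  [[0.13, 0, 0], [0, 0, 0]],
  [[0.143, 0, 0], [0, 0, 0]],
  [[0.156, 0, 0], [0, 0, 0]],
  [[0.169, 0, 0], [0, 0, 0]],
  [[0.182, 0, 0], [0, 0, 0]],
  [[0.195, 0, 0], [0, 0, 0]],
])

```text
clock: 26.9
tool_pos: [0.6077, 0.0645, 0.0886]
tcp_rot: [0.0, 1.0, 0.03, -0.0]
force: [-3.3, -0.3, 3.4]
gripper_width: 0.0242
grip_force: 40.0
```

send_rows([
  [[0.013, 0, 0], [0, 0, 0]],
  [[0.026, 0, 0], [0, 0, 0]],
  [[0.039, 0, 0], [0, 0, 0]],
  [[0.052, 0, 0], [0, 0, 0]],
  [[0.065, 0, 0], [0, 0, 0]],
  [[0.078, 0, 0], [0, 0, 0]],
  [[0.091, 0, 0], [0, 0, 0]],
  [[0.104, 0, 0], [0, 0, 0]],
  [[0.117, 0, 0], [0, 0, 0]],
  [[0.13, 0, 0], [0, 0, 0]],
  [[0.143, 0, 0], [0, 0, 0]],
  [[0.156, 0, 0], [0, 0, 0]],
  [[0.169, 0, 0], [0, 0, 0]],
  [[0.182, 0, 0], [0, 0, 0]],
  [[0.195, 0, 0], [0, 0, 0]],
])

```text
clock: 28.4
tool_pos: [0.6467, 0.0669, 0.0886]
tcp_rot: [0.0, 1.0, 0.03, -0.0]
force: [-3.1, -0.3, 4.7]
gripper_width: 0.0236
grip_force: 40.0
```

```bash
python3 -c "
from h import *
plan([.577,-.0868,.14],.06)"
```

```text
pos [0.6467 0.0669 0.0886] yaw 0.0601 -> shift [-0.3939  0.746  -0.2572] turn [0. 0. 0.] F [-3.1 -0.3  4.7] w 0.0236 t 28.4
```

Slat 1's stroke is done at about 6 N. Slat 2 is absent, so slat 3 follows.

send_rows([
  [[0, 0, -0.05], [0, 0, 0]],
  [[0, 0, -0.15], [0, 0, 0]],
  [[-0.08, 0.1, -0.26], [0, 0, 0]],
  [[-0.16, 0.25, -0.26], [0, 0, 0]],
  [[-0.24, 0.4, -0.26], [0, 0, 0]],
  [[-0.32, 0.55, -0.26], [0, 0, 0]],
  [[-0.385, 0.7, -0.26], [0, 0, 0]],
  [[-0.385, 0.746, -0.26], [0, 0, 0]],
  [[-0.385, 0.746, -0.26], [0, 0, 0]],
  [[-0.385, 0.746, -0.26], [0, 0, 0]],
])

```text
clock: 29.4
tool_pos: [0.5792, -0.0854, 0.1407]
tcp_rot: [-0.0, 1.0, 0.031, 0.0]
force: [0.4, 1.6, -2.1]
gripper_width: 0.0239
grip_force: 40.0
```

```bash
python3 -c "
from h import *
plan([.578,-.0868,.096],.06)
c=snap('wrist','w13')"
```

```text
pos [ 0.5792 -0.0854  0.1407] yaw 0.0612 -> shift [-0.0069  0.007   0.2233] turn [-0.0001 -0.0002  0.0002] F [ 0.4  1.6 -2.1] w 0.0239 t 29.4
```

```bash
python3 -c "
from h import *
c=pickle.load(open('w13.pkl','rb'))
for p in [(.675,-.081),(.675,-.067),(.676,-.095),(.69,-.08),(.665,.067),(.67,.055)]:
  u=proj(c,[[*p,.034]])[0];print(p,u.round(),c['img'][int(u[1]),int(u[0])] if 0<=u[0]<512 and 0<=u[1]<384 else None)"
```

```text
(0.675, -0.081) [254.  74.] [123  78  54]
(0.675, -0.067) [236.  73.] [130  80  58]
(0.676, -0.095) [271.  74.] [127  80  53]
(0.69, -0.08) [253.  54.] [240 214 167]
(0.665, 0.067) [69. 78.] [137 109  74]
(0.67, 0.055) [83. 72.] [137 110  75]
```

send_rows([
  [[-0.005, 0.007, 0.05], [0, 0, 0]],
  [[-0.005, 0.007, 0.1], [0, 0, 0]],
  [[-0.005, 0.007, 0.15], [0, 0, 0]],
  [[-0.005, 0.007, 0.2], [0, 0, 0]],
  [[-0.005, 0.007, 0.22], [0, 0, 0]],
  [[-0.005, 0.007, 0.23], [0, 0, 0]],
  [[-0.005, 0.007, 0.24], [0, 0, 0]],
  [[-0.005, 0.007, 0.24], [0, 0, 0]],
  [[-0.005, 0.007, 0.24], [0, 0, 0]],
])

```text
clock: 30.35
tool_pos: [0.5779, -0.0882, 0.0931]
tcp_rot: [0.0, 1.0, 0.03, 0.0]
force: [-1.6, 0.2, 0.6]
gripper_width: 0.0238
grip_force: 40.0
```

```bash
python3 -c "
from h import *
plan([.578,-.0868,.0888],.06)"
```

```text
pos [ 0.5779 -0.0882  0.0931] yaw 0.06 -> shift [ 0.0011 -0.0068  0.0213] turn [ 0.     -0.0001  0.    ] F [-1.6  0.2  0.6] w 0.0238 t 30.35
```

send_rows([
  [[0, -0.004, 0.007], [0, 0, 0]],
  [[0, -0.004, 0.014], [0, 0, 0]],
  [[0, -0.004, 0.021], [0, 0, 0]],
  [[0, -0.004, 0.021], [0, 0, 0]],
])

```text
clock: 30.75
tool_pos: [0.578, -0.0878, 0.0887]
tcp_rot: [0.0, 1.0, 0.03, 0.0]
force: [-0.5, -1.0, 3.8]
gripper_width: 0.0239
grip_force: 40.0
```

send_rows([
  [[0.013, 0, 0], [0, 0, 0]],
  [[0.026, 0, 0], [0, 0, 0]],
  [[0.039, 0, 0], [0, 0, 0]],
  [[0.052, 0, 0], [0, 0, 0]],
  [[0.065, 0, 0], [0, 0, 0]],
  [[0.078, 0, 0], [0, 0, 0]],
  [[0.091, 0, 0], [0, 0, 0]],
  [[0.104, 0, 0], [0, 0, 0]],
  [[0.117, 0, 0], [0, 0, 0]],
  [[0.13, 0, 0], [0, 0, 0]],
  [[0.143, 0, 0], [0, 0, 0]],
  [[0.156, 0, 0], [0, 0, 0]],
  [[0.169, 0, 0], [0, 0, 0]],
  [[0.182, 0, 0], [0, 0, 0]],
  [[0.195, 0, 0], [0, 0, 0]],
])

```text
clock: 32.25
tool_pos: [0.6167, -0.085, 0.0884]
tcp_rot: [0.0, 1.0, 0.03, -0.0]
force: [-3.4, 0.2, 4.3]
gripper_width: 0.0236
grip_force: 40.0
```

send_rows([
  [[0.013, 0, 0], [0, 0, 0]],
  [[0.026, 0, 0], [0, 0, 0]],
  [[0.039, 0, 0], [0, 0, 0]],
  [[0.052, 0, 0], [0, 0, 0]],
  [[0.065, 0, 0], [0, 0, 0]],
  [[0.078, 0, 0], [0, 0, 0]],
  [[0.091, 0, 0], [0, 0, 0]],
  [[0.104, 0, 0], [0, 0, 0]],
  [[0.117, 0, 0], [0, 0, 0]],
  [[0.13, 0, 0], [0, 0, 0]],
  [[0.143, 0, 0], [0, 0, 0]],
  [[0.156, 0, 0], [0, 0, 0]],
  [[0.169, 0, 0], [0, 0, 0]],
  [[0.182, 0, 0], [0, 0, 0]],
  [[0.195, 0, 0], [0, 0, 0]],
])

```text
clock: 33.75
tool_pos: [0.6557, -0.0826, 0.0883]
tcp_rot: [0.0, 1.0, 0.03, -0.0]
force: [-3.4, -0.2, 4.8]
gripper_width: 0.0242
grip_force: 40.0
```

```bash
python3 -c "
from h import *
plan([.4365,-.0015,.14],.06)"
```

```text
pos [ 0.6557 -0.0826  0.0883] yaw 0.0602 -> shift [-1.0695 -0.4709 -0.2583] turn [0. 0. 0.] F [-3.4 -0.2  4.8] w 0.0242 t 33.75
```

send_rows([
  [[0, 0, -0.1], [0, 0, 0]],
  [[0, 0, -0.26], [0, 0, 0]],
  [[-0.15, -0.07, -0.26], [0, 0, 0]],
  [[-0.3, -0.13, -0.26], [0, 0, 0]],
  [[-0.45, -0.2, -0.26], [0, 0, 0]],
  [[-0.6, -0.27, -0.26], [0, 0, 0]],
  [[-0.75, -0.34, -0.26], [0, 0, 0]],
  [[-0.9, -0.4, -0.26], [0, 0, 0]],
  [[-1, -0.47, -0.26], [0, 0, 0]],
  [[-1, -0.47, -0.26], [0, 0, 0]],
  [[-1, -0.47, -0.26], [0, 0, 0]],
])

```text
clock: 34.85
tool_pos: [0.4509, -0.0007, 0.1404]
tcp_rot: [-0.0, 1.0, 0.03, 0.001]
force: [0.4, 0.1, -1.6]
gripper_width: 0.024
grip_force: 40.0
```

```bash
python3 -c "
from h import *
plan([.4358,-.0018,.064],.06)"
```

```text
pos [ 0.4509 -0.0007  0.1404] yaw 0.0609 -> shift [-0.0766  0.0011  0.382 ] turn [-0.     -0.0003  0.0001] F [ 0.4  0.1 -1.6] w 0.024 t 34.85
```

send_rows([
  [[-0.04, 0, 0.05], [0, 0, 0]],
  [[-0.077, 0, 0.15], [0, 0, 0]],
  [[-0.077, 0, 0.25], [0, 0, 0]],
  [[-0.077, 0, 0.32], [0, 0, 0]],
  [[-0.077, 0, 0.36], [0, 0, 0]],
  [[-0.077, 0, 0.38], [0, 0, 0]],
  [[-0.077, 0, 0.385], [0, 0, 0]],
  [[-0.077, 0, 0.385], [0, 0, 0]],
  [[-0.077, 0, 0.385], [0, 0, 0]],
])

```text
clock: 35.75
tool_pos: [0.4354, -0.0018, 0.0639]
tcp_rot: [0.0, 1.0, 0.03, 0.001]
force: [0.2, 0.4, -1.8]
gripper_width: 0.0238
grip_force: 40.0
```

send_rows([
  [[0, 0, 0], [0, 0, 0]],
  [[0, 0, 0], [0, 0, 0]],
  [[0, 0, 0], [0, 0, 0]],
  [[0, 0, 0], [0, 0, 0]],
  [[0, 0, 0], [0, 0, 0]],
  [[0, 0, -0.1], [0, 0, 0]],
  [[0, 0, -0.25], [0, 0, 0]],
  [[0, 0, -0.45], [0, 0, 0]],
  [[0.15, 0, -0.55], [0, 0, 0]],
  [[0.35, -0.05, -0.55], [0, 0, 0]],
  [[0.5, -0.1, -0.55], [0, 0, 0]],
  [[0.5, -0.1, -0.55], [0, 0, 0]],
  [[0.5, -0.1, -0.55], [0, 0, 0]],
], claw=54)

```text
clock: 37.05
tool_pos: [0.5327, 0.0243, 0.1727]
tcp_rot: [0.0, 1.0, 0.03, -0.001]
force: [-0.8, -0.5, -0.5]
gripper_width: 0.0537
grip_force: 0.0
```

```bash
python3 -c "
from h import *
plan([.609,.065,.1],.06)
c=snap('wrist','w14')"
```

```text
pos [0.5327 0.0243 0.1727] yaw 0.0608 -> shift [ 0.3936 -0.1798  0.3628] turn [-0.      0.0003  0.0001] F [-0.8 -0.5 -0.5] w 0.0537 t 37.05
```

View pics/w14.png

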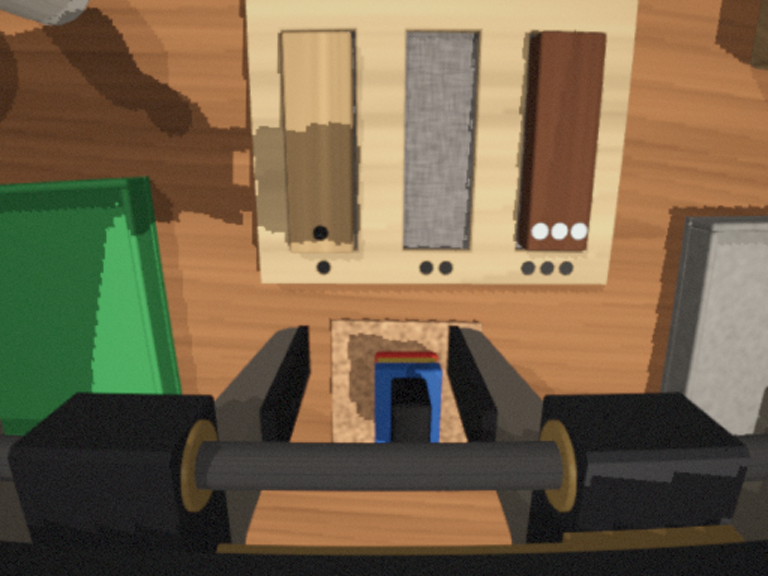

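Picture shows the sander upright mid-cork at (407,400), slat1's dot at (320,232), and slat3's dots at (559,231). Both are flat in their pockets.

```bash
python3 -c "
from h import *
c=pickle.load(open('w14.pkl','rb'));P=onz(c,np.array([(320,232),(559,231),(280,31),(353,30),(533,32),(606,33)])/1.5,.034);print(P.round(4).tolist())
u=np.array([np.cos(.06),np.sin(.06),0]);print((P[:2]+.052*u).round(4),((P[2]+P[3])/2-.065*u).round(4),((P[4]+P[5])/2-.065*u).round(4))
print('sander far pad edge',onz(c,np.array([(375,354),(438,352)])/1.5,.006).round(4).tolist())
plan([.6105,.0645,.12],.06)"
```

```text
[[0.557, 0.0614, 0.034], [0.5671, -0.0878, 0.034], [0.6713, 0.0882, 0.034], [0.674, 0.0467, 0.034], [0.6804, -0.0558, 0.034], [0.6838, -0.0986, 0.034]]
[[ 0.6089  0.0645  0.034 ]
 [ 0.619  -0.0847  0.034 ]] [0.6078 0.0636 0.034 ] [ 0.6172 -0.0811  0.034 ]
sander far pad edge [[0.4645, 0.0217, 0.006], [0.4689, -0.0242, 0.006]]
pos [0.5322 0.0239 0.1727] yaw 0.0603 -> shift [ 0.4037 -0.1789  0.2627] turn [0.     0.0003 0.    ] F [-0.5 -0.1  0.1] w 0.0539 t 37.1
```

send_rows([
  [[0.12, -0.06, 0], [0, 0, 0]],
  [[0.24, -0.12, 0], [0, 0, 0]],
  [[0.36, -0.179, 0.1], [0, 0, 0]],
  [[0.395, -0.179, 0.25], [0, 0, 0]],
  [[0.395, -0.179, 0.45], [0, 0, 0]],
  [[0.395, -0.179, 0.5], [0, 0, 0]],
  [[0.395, -0.179, 0.5], [0, 0, 0]],
  [[0.395, -0.179, 0.5], [0, 0, 0]],
])

```text
clock: 37.9
tool_pos: [0.6106, 0.0645, 0.0748]
tcp_rot: [-0.0, 1.0, 0.03, 0.001]
force: [-0.7, 0.4, 0.8]
gripper_width: 0.054
grip_force: 0.0
```

```bash
python3 -c "
from h import *
plan([.609,.0645,.044],.06)"
```

```text
pos [0.6106 0.0645 0.0748] yaw 0.0599 -> shift [-0.008  -0.0004  0.1541] turn [ 0.     -0.0002 -0.    ] F [-0.7  0.4  0.8] w 0.054 t 37.9
```

send_rows([
  [[-0.008, 0, 0.06], [0, 0, 0]],
  [[-0.008, 0, 0.12], [0, 0, 0]],
  [[-0.008, 0, 0.15], [0, 0, 0]],
  [[-0.008, 0, 0.153], [0, 0, 0]],
  [[-0.008, 0, 0.153], [0, 0, 0]],
])

```text
clock: 38.4
tool_pos: [0.6084, 0.0646, 0.0425]
tcp_rot: [0.0, 1.0, 0.03, -0.0]
force: [0.9, 0.4, -0.1]
gripper_width: 0.0541
grip_force: 0.0
```

send_rows([
  [[0, 0, 0], [0, 0, 0]],
  [[0, 0, 0], [0, 0, 0]],
  [[0, 0, 0], [0, 0, 0]],
  [[0, 0, 0], [0, 0, 0]],
  [[0, 0, 0], [0, 0, 0]],
  [[0, 0, -0.05], [0, 0, 0]],
  [[0, 0, -0.15], [0, 0, 0]],
  [[0, 0, -0.3], [0, 0, 0]],
  [[0, 0, -0.45], [0, 0, 0]],
  [[-0.08, -0.12, -0.5], [0, 0, 0]],
  [[-0.16, -0.27, -0.5], [0, 0, 0]],
  [[-0.24, -0.42, -0.5], [0, 0, 0]],
  [[-0.32, -0.57, -0.5], [0, 0, 0]],
  [[-0.4, -0.72, -0.5], [0, 0, 0]],
  [[-0.5, -0.87, -0.5], [0, 0, 0]],
  [[-0.58, -1, -0.5], [0, 0, 0]],
  [[-0.58, -1, -0.5], [0, 0, 0]],
], claw=30, grip_force=30)

```text
clock: 40.1
tool_pos: [0.4774, 0.2616, 0.1435]
tcp_rot: [-0.001, 0.999, 0.034, -0.001]
force: [0.1, -0.7, -1.1]
gripper_width: 0.0397
grip_force: 30.0
```

```bash
python3 -c "
from h import *
plan([.4734,.340,.1],.08)"
```

```text
pos [0.4774 0.2616 0.1435] yaw 0.0678 -> shift [ 0.0068 -0.3918  0.2184] turn [-0.0003  0.0002 -0.0019] F [ 0.1 -0.7 -1.1] w 0.0397 t 40.1
```

send_rows([
  [[0, -0.15, 0], [0, 0, -0.001]],
  [[0, -0.3, 0], [0, 0, -0.0019]],
  [[0.006, -0.38, 0.05], [0, 0, -0.0019]],
  [[0.006, -0.38, 0.15], [0, 0, -0.0019]],
  [[0.006, -0.38, 0.3], [0, 0, -0.0019]],
  [[0.006, -0.38, 0.4], [0, 0, -0.0019]],
  [[0.006, -0.38, 0.4], [0, 0, -0.0019]],
  [[0.006, -0.38, 0.4], [0, 0, -0.0019]],
])

```text
clock: 40.9
tool_pos: [0.4776, 0.3324, 0.0625]
tcp_rot: [0.0, 0.999, 0.036, -0.0]
force: [0.8, -0.3, -0.4]
gripper_width: 0.0395
grip_force: 30.0
```

```bash
python3 -c "
from h import *
plan([.4734,.340,.0375],.08)"
```

```text
pos [0.4776 0.3324 0.0625] yaw 0.0713 -> shift [-0.018  -0.0393  0.125 ] turn [ 0.0001  0.0001 -0.0014] F [ 0.8 -0.3 -0.4] w 0.0395 t 40.9
```

send_rows([
  [[-0.018, -0.039, 0.03], [0, 0, -0.0014]],
  [[-0.018, -0.039, 0.06], [0, 0, -0.0014]],
  [[-0.018, -0.039, 0.09], [0, 0, -0.0014]],
  [[-0.018, -0.039, 0.11], [0, 0, -0.0014]],
  [[-0.018, -0.039, 0.125], [0, 0, -0.0014]],
  [[-0.018, -0.039, 0.125], [0, 0, -0.0014]],
  [[-0.018, -0.039, 0.125], [0, 0, -0.0014]],
])

```text
clock: 41.6
tool_pos: [0.4732, 0.3407, 0.0378]
tcp_rot: [0.0, 0.999, 0.04, -0.0]
force: [0.1, 0.9, -0.5]
gripper_width: 0.0395
grip_force: 30.0
```

send_rows([
  [[0, 0, 0], [0, 0, 0]],
  [[0, 0, 0], [0, 0, 0]],
  [[0, 0, 0], [0, 0, 0]],
  [[0, 0, 0], [0, 0, 0]],
  [[0, 0, -0.1], [0, 0, 0]],
  [[0, 0, -0.3], [0, 0, 0]],
  [[0, 0, -0.5], [0, 0, 0]],
  [[0.1, 0.2, -0.5], [0, 0, 0]],
  [[0.2, 0.4, -0.5], [0, 0, 0]],
  [[0.3, 0.6, -0.5], [0, 0, 0]],
  [[0.4, 0.8, -0.5], [0, 0, 0]],
  [[0.5, 1, -0.5], [0, 0, 0.003]],
  [[0.6, 1, -0.5], [0, 0, 0.003]],
], claw=54)

```text
clock: 42.9
tool_pos: [0.6109, 0.1425, 0.1376]
tcp_rot: [0.002, 1.0, 0.026, -0.0]
force: [1.2, -0.2, -0.3]
gripper_width: 0.0539
grip_force: 0.0
```

```bash
python3 -c "
from h import *
plan([.6185,-.0845,.14],.06)"
```

```text
pos [0.6109 0.1425 0.1376] yaw 0.0519 -> shift [-0.0211  1.1357 -0.0068] turn [ 0.0008  0.     -0.0013] F [ 1.2 -0.2 -0.3] w 0.0539 t 42.9
```

send_rows([
  [[0, 0.2, 0], [0, 0, -0.0013]],
  [[0, 0.4, 0], [0, 0, -0.0013]],
  [[0, 0.6, 0], [0, 0, -0.0013]],
  [[-0.01, 0.8, 0], [0, 0, -0.0013]],
  [[-0.02, 1, 0], [0, 0, -0.0013]],
  [[-0.02, 1, 0], [0, 0, -0.0013]],
  [[-0.02, 1, 0], [0, 0, -0.0013]],
])

```text
clock: 43.6
tool_pos: [0.6172, -0.05, 0.1377]
tcp_rot: [-0.0, 0.999, 0.034, -0.0]
force: [-0.9, 0.3, -0.2]
gripper_width: 0.0542
grip_force: 0.0
```

```bash
python3 -c "
from h import *
c=snap('wrist','w15');plan([.6185,-.0845,.075],.06)
def cent(cond):
  n,l,s,m=cv2.connectedComponentsWithStats(cond.astype(np.uint8));i=[k for k in range(1,n) if 20<s[k,4]<400];print([(s[k,4],onz(c,[m[k]],.034).round(4)[0,:2].tolist()) for k in i])
cent(c['img'].min(2)>190)
t=snap('top','t15')
im=t['img'].astype(int)
# slat1 in tray: pixels not green in tray
for z,pts in((.028,[(.473,.34),(.42,.337),(.53,.345),(.473,.358),(.473,.322),(.48,.25)]),): 
  for p in pts: u=proj(t,[[*p,z]])[0].astype(int);print(p,im[u[1],u[0]])
"
```

```text
pos [ 0.6173 -0.0481  0.1378] yaw 0.0704 -> shift [-0.0068  0.1824  0.3137] turn [-0.0001  0.      0.0017] F [-0.3  0.   0.1] w 0.0538 t 43.65
[(np.int32(66), [0.5669, -0.0757]), (np.int32(78), [0.5676, -0.0878])]
(0.473, 0.34) [ 84 152  81]
(0.42, 0.337) [ 83 133  71]
(0.53, 0.345) [ 60 151  78]
(0.473, 0.358) [ 60 152  77]
(0.473, 0.322) [189 146  93]
(0.48, 0.25) [39 89 50]
```

```bash
python3 -c "
from h import *
t=pickle.load(open('t15.pkl','rb'));im=t['img'].astype(int)
m=np.zeros(im.shape[:2],bool);m[175:250,85:175]=1
k=(m&(im[...,0]>im[...,1]+15)).astype(np.uint8)
n,l,s,c=cv2.connectedComponentsWithStats(k)
for i in range(1,n):
  if s[i,4]>100:
    b=cv2.minAreaRect(np.argwhere(l==i)[:,::-1].astype(np.float32));print(s[i],onz(t,cv2.boxPoints(b),.028).round(3)[:,:2].tolist())
"
```

```text
[  85  175   90   75 1597] [[0.588, 0.437], [0.589, 0.162], [0.367, 0.158], [0.362, 0.431]]
[115 199  14  43 545] [[0.515, 0.341], [0.515, 0.301], [0.389, 0.298], [0.388, 0.338]]
```

Slat1 has shifted about 2 cm in the tray, but its outline (126x40 mm) still reads flat at (.452,.320). I'll check it later. Slat3 goes next to it.

send_rows([
  [[-0.007, 0.1, 0], [0, 0, 0.0017]],
  [[-0.007, 0.182, 0.05], [0, 0, 0.0017]],
  [[-0.007, 0.182, 0.2], [0, 0, 0.0017]],
  [[-0.007, 0.182, 0.31], [0, 0, 0.0017]],
  [[-0.007, 0.182, 0.31], [0, 0, 0.0017]],
  [[-0.007, 0.182, 0.31], [0, 0, 0.0017]],
])

```text
clock: 44.3
tool_pos: [0.6184, -0.0861, 0.0754]
tcp_rot: [0.0, 1.0, 0.029, -0.0]
force: [-0.2, -1.3, 0.7]
gripper_width: 0.0541
grip_force: 0.0
```

```bash
python3 -c "
from h import *
plan([.6185,-.0848,.0435],.06)"
```

```text
pos [ 0.6184 -0.0861  0.0754] yaw 0.0589 -> shift [ 0.0012 -0.0064  0.1593] turn [ 0.      0.0002 -0.0002] F [-0.2 -1.3  0.7] w 0.0541 t 44.3
```

send_rows([
  [[0, -0.006, 0.06], [0, 0, 0]],
  [[0, -0.006, 0.12], [0, 0, 0]],
  [[0, -0.006, 0.15], [0, 0, 0]],
  [[0, -0.006, 0.158], [0, 0, 0]],
  [[0, -0.006, 0.158], [0, 0, 0]],
])

```text
clock: 44.8
tool_pos: [0.6183, -0.0839, 0.0438]
tcp_rot: [-0.0, 1.0, 0.03, -0.0]
force: [-0.7, -0.7, 0.2]
gripper_width: 0.0543
grip_force: 0.0
```

send_rows([
  [[0, 0, 0], [0, 0, 0]],
  [[0, 0, 0], [0, 0, 0]],
  [[0, 0, 0], [0, 0, 0]],
  [[0, 0, 0], [0, 0, 0]],
  [[0, 0, 0], [0, 0, 0]],
  [[0, 0, -0.05], [0, 0, 0]],
  [[0, 0, -0.15], [0, 0, 0]],
  [[0, 0, -0.3], [0, 0, 0]],
  [[0, 0, -0.45], [0, 0, 0]],
  [[-0.05, -0.12, -0.5], [0, 0, 0]],
  [[-0.1, -0.27, -0.5], [0, 0, 0]],
  [[-0.15, -0.42, -0.5], [0, 0, 0]],
  [[-0.2, -0.57, -0.5], [0, 0, 0]],
  [[-0.25, -0.72, -0.5], [0, 0, 0]],
  [[-0.3, -0.87, -0.5], [0, 0, 0]],
  [[-0.35, -1, -0.5], [0, 0, 0]],
  [[-0.35, -1, -0.5], [0, 0, 0]],
], claw=30)

```text
clock: 46.5
tool_pos: [0.5346, 0.1161, 0.1448]
tcp_rot: [-0.001, 0.999, 0.033, -0.0]
force: [0.5, 0.8, -0.2]
gripper_width: 0.0399
grip_force: 30.0
```

```bash
python3 -c "
from h import *
plan([.482,.235,.1],.07)"
```

```text
pos [0.5346 0.1161 0.1448] yaw 0.0665 -> shift [-0.223  -0.6103  0.2253] turn [-0.0003  0.0001 -0.0006] F [ 0.5  0.8 -0.2] w 0.0399 t 46.5
```

send_rows([
  [[-0.06, -0.15, 0], [0, 0, 0]],
  [[-0.12, -0.3, 0], [0, 0, 0]],
  [[-0.18, -0.45, 0], [0, 0, 0]],
  [[-0.223, -0.6, 0], [0, 0, 0]],
  [[-0.223, -0.6, 0.1], [0, 0, 0]],
  [[-0.223, -0.6, 0.25], [0, 0, 0]],
  [[-0.223, -0.6, 0.4], [0, 0, 0]],
  [[-0.223, -0.6, 0.4], [0, 0, 0]],
  [[-0.223, -0.6, 0.4], [0, 0, 0]],
])

```text
clock: 47.4
tool_pos: [0.4853, 0.2282, 0.0645]
tcp_rot: [0.0, 1.0, 0.029, -0.0]
force: [-1.0, -0.3, -0.6]
gripper_width: 0.0397
grip_force: 30.0
```

```bash
python3 -c "
from h import *
c=snap('wrist','w16');plan([.482,.235,.038],.07)
t=snap('top');im=c['img'].astype(int)
k=((im[...,0]>im[...,1]+15)&(im[...,0]>100)).astype(np.uint8);k[:,250:]=0;k[270:]=0
n,l,s,ce=cv2.connectedComponentsWithStats(k)
for i in range(1,n):
  if s[i,4]>400: 
    b=cv2.minAreaRect(np.argwhere(l==i)[:,::-1].astype(np.float32));print(s[i],cv2.boxPoints(b).round().tolist(),onz(c,cv2.boxPoints(b),.028).round(3)[:,:2].tolist())
"
```

```text
pos [0.4859 0.2287 0.0653] yaw 0.0591 -> shift [-0.0179 -0.0328  0.1366] turn [-0.0001 -0.0002 -0.0017] F [ 0.4  0.2 -0.5] w 0.0396 t 47.45
[    0     0   250    80 18080] [[0.0, 79.0], [0.0, 0.0], [249.0, 0.0], [249.0, 79.0]] [[0.566, 0.383], [0.61, 0.379], [0.613, 0.237], [0.572, 0.235]]
[214 121  36  19 637] [[214.0, 121.0], [249.0, 121.0], [249.0, 139.0], [214.0, 139.0]] [[0.547, 0.254], [0.548, 0.233], [0.538, 0.233], [0.537, 0.253]]
[  76  159   80  105 6969] [[75.0, 162.0], [144.0, 154.0], [156.0, 262.0], [86.0, 269.0]] [[0.518, 0.339], [0.525, 0.295], [0.453, 0.29], [0.443, 0.339]]
[219 252  31  18 440] [[219.0, 252.0], [249.0, 252.0], [249.0, 269.0], [219.0, 269.0]] [[0.463, 0.248], [0.464, 0.228], [0.451, 0.228], [0.45, 0.248]]
```

send_rows([
  [[-0.018, -0.03, 0.03], [0, 0, -0.0017]],
  [[-0.018, -0.03, 0.06], [0, 0, -0.0017]],
  [[-0.018, -0.03, 0.09], [0, 0, -0.0017]],
  [[-0.018, -0.03, 0.12], [0, 0, -0.0017]],
  [[-0.018, -0.03, 0.136], [0, 0, -0.0017]],
  [[-0.018, -0.03, 0.136], [0, 0, -0.0017]],
  [[-0.018, -0.03, 0.136], [0, 0, -0.0017]],
])

```text
clock: 48.2
tool_pos: [0.481, 0.2342, 0.0383]
tcp_rot: [0.001, 0.999, 0.035, -0.0]
force: [-5.4, -3.5, 16.0]
gripper_width: 0.0394
grip_force: 30.0
```

send_rows([
  [[0, 0, 0], [0, 0, 0]],
  [[0, 0, 0], [0, 0, 0]],
  [[0, 0, 0], [0, 0, 0]],
  [[0, 0, 0], [0, 0, 0]],
  [[0, 0, -0.1], [0, 0, 0]],
  [[0, 0, -0.3], [0, 0, 0]],
  [[0, 0, -0.5], [0, 0, 0]],
  [[0, 0, -0.7], [0, 0, 0]],
  [[0.1, 0.1, -0.9], [0, 0, 0]],
  [[0.1, 0.2, -0.9], [0, 0, 0]],
  [[0.1, 0.2, -0.9], [0, 0, 0]],
  [[0.1, 0.2, -0.9], [0, 0, 0]],
], claw=52)

```text
clock: 49.4
tool_pos: [0.5032, 0.1958, 0.2163]
tcp_rot: [0.0, 0.999, 0.035, -0.001]
force: [-0.7, -0.1, -0.3]
gripper_width: 0.0522
grip_force: 0.0
```

```bash
cat > chk.py <<'E'
from h import *
c=snap('wrist','w17');plan([.45,.30,.22],.07)
im=c['img'].astype(int)
k=((im[...,0]>im[...,1]+8)).astype(np.uint8);k[262:]=0
n,l,s,ce=cv2.connectedComponentsWithStats(k)
for i in range(1,n):
  if 300<s[i,4]<12000:
    b=cv2.minAreaRect(np.argwhere(l==i)[:,::-1].astype(np.float32));print(s[i],im[l==i].mean(0).round(),onz(c,cv2.boxPoints(b),.028).round(3)[:,:2].tolist())
E
python3 chk.py
```

```text
pos [0.5028 0.1965 0.216 ] yaw 0.071 -> shift [-0.2269 -0.5349 -0.0194] turn [-0.      0.0003  0.0002] F [ 0.3 -0.1  1. ] w 0.052 t 49.45
[ 198  129   38  111 3600] [118.  75.  52.] [[0.545, 0.257], [0.549, 0.219], [0.42, 0.208], [0.416, 0.25]]
[ 123  149   50  109 3964] [193. 160. 113.] [[0.517, 0.34], [0.525, 0.297], [0.393, 0.282], [0.383, 0.33]]
```

Both slats are in the tray. I take a second view nearer slat1 to triangulate its ends and check that it is flat.

send_rows([
  [[-0.05, -0.15, 0], [0, 0, 0]],
  [[-0.1, -0.3, 0], [0, 0, 0]],
  [[-0.1, -0.45, 0], [0, 0, 0]],
  [[-0.1, -0.6, 0], [0, 0, 0]],
  [[-0.1, -0.6, 0], [0, 0, 0]],
  [[-0.1, -0.6, 0], [0, 0, 0]],
])

```text
clock: 50.05
tool_pos: [0.474, 0.3154, 0.2157]
tcp_rot: [0.0, 0.999, 0.037, -0.001]
force: [-0.1, -0.8, 0.0]
gripper_width: 0.0522
grip_force: 0.0
```

```bash
python3 - <<'E'
from h import *
a=pickle.load(open('w17.pkl','rb'));b=snap('wrist','w18')
plan([.455,.318,.1],.07)
def top(c,lo):
    # pale/brown top face: bright class by Otsu inside the component (side faces are darker)
    im=c['img'].astype(int);k=(im[...,0]>im[...,1]+8).astype(np.uint8);k[262:]=0
    n,l,s,ce=cv2.connectedComponentsWithStats(k);out={}
    for i in range(1,n):
        if 1500<s[i,4]<12000:
            m=im[l==i].mean(0);q=cv2.approxPolyDP(cv2.convexHull(np.argwhere(l==i)[:,::-1].astype(np.float32)),5,True).reshape(-1,2)
            out['s1' if m[0]>150 else 's3']=q
    return out
A,B=top(a,0),top(b,0)
for n in('s1','s3'):
    for c,Q in((a,A),(b,B)):
        if n in Q: print(n,Q[n].tolist(),onz(c,Q[n],.028).round(3)[:,:2].tolist())
# dots
def dot(c,Q,n):
    im=cv2.cvtColor(c['img'],cv2.COLOR_RGB2GRAY);m=np.zeros_like(im);cv2.fillConvexPoly(m,cv2.convexHull(Q[n]).astype(np.int32),1);m=cv2.erode(m,np.ones((3,3)))
    k=(m>0)&(im<50);return np.argwhere(k)[:,::-1].mean(0),k.sum()
for c,Q in((a,A),(b,B)): 
    if 's1' in Q:
        d=dot(c,Q,'s1');print('dot',d,onz(c,[d[0]],.028).round(4))
E
```

```text
pos [0.4746 0.3142 0.2159] yaw 0.0714 -> shift [-0.0953 -0.0268  0.5794] turn [0.0002 0.0003 0.0002] F [ 0.3  0.2 -0.1] w 0.052 t 50.1
s1 [[158.0, 257.0], [134.0, 255.0], [123.0, 162.0], [129.0, 149.0], [161.0, 150.0], [172.0, 247.0]] [[0.39, 0.301], [0.39, 0.33], [0.504, 0.339], [0.519, 0.332], [0.52, 0.296], [0.404, 0.284]]
s1 [[263.0, 130.0], [265.0, 240.0], [233.0, 241.0], [230.0, 134.0]] [[0.52, 0.306], [0.392, 0.293], [0.388, 0.331], [0.513, 0.341]]
s3 [[233.0, 239.0], [207.0, 239.0], [201.0, 129.0], [233.0, 130.0]] [[0.42, 0.212], [0.418, 0.242], [0.545, 0.253], [0.547, 0.219]]
s3 [[344.0, 111.0], [338.0, 219.0], [311.0, 230.0], [304.0, 217.0], [308.0, 111.0]] [[0.546, 0.222], [0.425, 0.211], [0.409, 0.241], [0.424, 0.251], [0.543, 0.26]]
dot (array([147.34615385, 247.84615385]), np.int64(26)) [[0.4008 0.3136 0.028 ]]
dot (array([247.83333333, 231.66666667]), np.int64(12)) [[0.4015 0.3141 0.028 ]]
```

Slat1's dot triangulates to z = .028 from both views and its length reads 130 mm, so it lies flat. One last check of the sander, then I hand in.

```bash
python3 - <<'E'
from fit import *
from cell import hand_in
t=snap('top','t19');x,f,n=fit(t,(205,205,245,248),(.436,-.002,.06));print(x,f,n)
if np.hypot(x[0]-.436,x[1]+.002)<.02 and f<-1: print(hand_in())
E
```

```text
[4.37618182e-01 1.05052691e-04 6.93880334e-02] -1.264917062691464 [np.int64(157), np.int64(121)]
the job is handed in; nothing more can be done
None
```

I handed in the job after about 50 s of robot time, but the judge's verdict was not shown. Slats 1 and 3 were laid in their pockets, sanded at about 6 N and placed flat in the tray. Slat 2 was absent, and the sander stands mid-cork. Slat 1 shifted about 2 cm in the tray after I let it go, but it still measured flat and inside.

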